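# Make up the capping station: fill the bottle board and tip out its caps

### The job

Get this batch ready for capping: stand the three bottles from the supply board on the half-filled board as a second row on the robot's side, each straight in front of a standing bottle and as far from it as the standing bottles are from one another, so that the six make a neat upright grid of two by three. Set them down gently, with none tipped over and the standing row and the roll of red tape left where they are. Empty all six white caps from the steel beaker into the steel pan, and stand the empty beaker upright on the bench again, outside the pan.

Things in the scene. Friction and masses are not known exactly. Their poses are not given: they have to be found in the camera images.
- board: fixed timber carrying board, flat, 195 mm (its x, front to back) by 280 mm (its y) and 18 mm thick. Origin: centre of its underside on the bench; x points away from the robot, y to the left along its length (turned up to 0.2 rad). It carries a finished row of three bottles along its far half; the near half is empty
- row_left: the left (+y) bottle of the finished row on the board, 43 mm beyond its middle line; bottles 86 mm apart, centre to centre. Round black bottle, white neck, corked, 118 mm tall, 0.4 kg: foot 48 mm wide, belly 72 mm wide 56 mm up, shoulder 40 mm wide 84 mm up, then a straight neck 21 mm in diameter, 86 to 118 mm up, to grip (TCP about 110 mm above the foot). Origin: centre of the underside, z up
- row_middle: the middle bottle of the finished row on the board, 43 mm beyond its middle line; bottles 86 mm apart, centre to centre. Round black bottle, white neck, corked, 118 mm tall, 0.4 kg: foot 48 mm wide, belly 72 mm wide 56 mm up, shoulder 40 mm wide 84 mm up, then a straight neck 21 mm in diameter, 86 to 118 mm up, to grip (TCP about 110 mm above the foot). Origin: centre of the underside, z up
- row_right: the right (-y) bottle of the finished row on the board, 43 mm beyond its middle line; bottles 86 mm apart, centre to centre. Round black bottle, white neck, corked, 118 mm tall, 0.4 kg: foot 48 mm wide, belly 72 mm wide 56 mm up, shoulder 40 mm wide 84 mm up, then a straight neck 21 mm in diameter, 86 to 118 mm up, to grip (TCP about 110 mm above the foot). Origin: centre of the underside, z up
- spot_left (a point): unmarked place on the board's top face for a bottle of the near row: straight in front (towards the robot, along the board's x) of row_left, 86 mm from it centre to centre; x, y, z as the board's
- spot_middle (a point): unmarked place on the board's top face for a bottle of the near row: straight in front (towards the robot, along the board's x) of row_middle, 86 mm from it centre to centre; x, y, z as the board's
- spot_right (a point): unmarked place on the board's top face for a bottle of the near row: straight in front (towards the robot, along the board's x) of row_right, 86 mm from it centre to centre; x, y, z as the board's
- supply_board: second, fixed timber board, 240 mm (x) by 170 mm (y), 18 mm thick, to the left or the right of the first, with the three remaining bottles standing anyhow on it. Origin: centre of its underside on the bench
- bottle_1: one of the three remaining bottles, all alike, standing on the supply board. Round black bottle, white neck, corked, 118 mm tall, 0.4 kg: foot 48 mm wide, belly 72 mm wide 56 mm up, shoulder 40 mm wide 84 mm up, then a straight neck 21 mm in diameter, 86 to 118 mm up, to grip (TCP about 110 mm above the foot). Origin: centre of the underside, z up
- bottle_2: one of the three remaining bottles, all alike, standing on the supply board. Round black bottle, white neck, corked, 118 mm tall, 0.4 kg: foot 48 mm wide, belly 72 mm wide 56 mm up, shoulder 40 mm wide 84 mm up, then a straight neck 21 mm in diameter, 86 to 118 mm up, to grip (TCP about 110 mm above the foot). Origin: centre of the underside, z up
- bottle_3: one of the three remaining bottles, all alike, standing on the supply board. Round black bottle, white neck, corked, 118 mm tall, 0.4 kg: foot 48 mm wide, belly 72 mm wide 56 mm up, shoulder 40 mm wide 84 mm up, then a straight neck 21 mm in diameter, 86 to 118 mm up, to grip (TCP about 110 mm above the foot). Origin: centre of the underside, z up
- pan: fixed, empty rectangular stainless pan, open on top, 200 mm (x) by 160 mm (y), 40 mm high, walls and floor 3 mm, on the other side of the board from the supply board. Origin: centre of its underside on the bench
- cup: loose steel beaker, upright on the bench between robot and board, 85 mm tall, round, slightly conical: 57 mm wide at the foot, 64 mm wide 55 mm up, 68 mm at the rim; wall 2 mm, floor 4 mm, no handle, 0.12 kg, slippery inside; holds the six caps in two layers (to 45 mm up). Origin: centre of the underside, z up through the mouth
- cup_rim (a point): centre of the beaker's mouth, 85 mm above its foot
- cap_1: white plastic bottle cap, a cylinder 23 mm in diameter and 20 mm high, 10 g, at first in the beaker. Origin: centre of one end face, z along its axis; they slide out once the beaker is tipped beyond about 110 degrees from upright
- cap_2: white plastic bottle cap, a cylinder 23 mm in diameter and 20 mm high, 10 g, at first in the beaker. Origin: centre of one end face, z along its axis; they slide out once the beaker is tipped beyond about 110 degrees from upright
- cap_3: white plastic bottle cap, a cylinder 23 mm in diameter and 20 mm high, 10 g, at first in the beaker. Origin: centre of one end face, z along its axis; they slide out once the beaker is tipped beyond about 110 degrees from upright
- cap_4: white plastic bottle cap, a cylinder 23 mm in diameter and 20 mm high, 10 g, at first in the beaker. Origin: centre of one end face, z along its axis; they slide out once the beaker is tipped beyond about 110 degrees from upright
- cap_5: white plastic bottle cap, a cylinder 23 mm in diameter and 20 mm high, 10 g, at first in the beaker. Origin: centre of one end face, z along its axis; they slide out once the beaker is tipped beyond about 110 degrees from upright
- cap_6: white plastic bottle cap, a cylinder 23 mm in diameter and 20 mm high, 10 g, at first in the beaker. Origin: centre of one end face, z along its axis; they slide out once the beaker is tipped beyond about 110 degrees from upright
- tape: loose roll of red sealing tape lying flat on the bench in front of the pan, 90 mm across, 25 mm high; to be left alone. Origin: centre of the underside
Things that resemble listed ones, but are neither listed nor needed, are in the scene too. What is shaped like the cup but blue is not meant. Leave any orange or turquoise look-alike of the bottle_3 alone.

How it is judged:
By the outcome, as a careful person would: the job done as asked, in the order asked, and still so for the second after the job is handed in, with the robot touching nothing.
It also fails if it takes over 72 s, if anything falls off the work surface, if the arm or the gripper's body presses on something with over 40 N, if the wrist force passes 120 N, or if a joint passes its speed limit or range.

### The arm

A 7-joint arm with a two-finger parallel gripper is mounted at the origin on the work surface. World frame = base frame: x ahead of the robot, y to its left, z up, the work surface at z = 0. Lengths are in m, angles in rad, forces in N, time in s.
With the tool pointing down it reaches from about 0.425 to 0.95 m from the base axis. Payload 4.7 kg.
Tool frame: the origin (TCP) lies between the finger pads, 19 mm behind the fingertips; this is the grasp point; z points along the fingers, y is the line along which they close (so a half turn about z gives the same grasp; the last joint's range is limited). The gripper opens to 87 mm and grips with 3 to 60 N. Pads are 19 mm wide; open, the fingers measure 117 mm over their backs; the gripper's body (75 mm by 190 mm) begins 51 mm behind the grasp point.
Start: joints at [1.101, 0.469, -0.049, 1.532, 0.024, 1.141, -0.082], TCP at [0.288, -0.61, 0.241] pointing down, gripper open.
Joint ranges: [-2.59, 2.59], [-0.33, 1.99], [-1.39, 1.29], [0.1, 2.45], [-1.04, 4.18], [0.21, 1.99], [-2.66, 2.66]. Speed limits (rad/s): [2.57, 2.57, 3.14, 3.14, 3.14, 3.14, 3.14].

### API

Orientations are given as a unit quaternion [x, y, z, w].
In Python, from cell import arm gives the robot as it stands.
- The arm moves only by the shell command python3 -m creep 'ROWS' [FORCE]. ROWS is JSON, a list of rows, each an object of numbers: "tx", "ty", "tz": the shift along the tool's x, y, z normalised to -1 to 1, where 1 is 2 cm; "wx", "wy", "wz": the turn, a rotation vector about the tool's x, y, z normalised to -1 to 1, where 1 is pi/2 rad; "gripper": the finger opening in mm, from 0 to 87. In form: [{"tx": .., "ty": .., "tz": .., "wx": .., "wy": .., "wz": .., "gripper": ..}, ...]. A call has 1 to 12 rows; each row shifts and turns the commanded pose from where the row before left it, along the tool's axes as they then stand; what a row does not reach is not made up. A row lasts 1/12 s, in which the tool goes at most 41.7 mm and 7.16 degrees, less where a joint would pass 70% of its speed; a pose out of reach is approached as far as the arm can. A call with a number of a shift or a turn outside -1 to 1 is refused whole. A call with a gripper value outside its range is refused whole. The fingers move at their own pace and stop on an object; FORCE is the grip in N (left out, the last holds). Time passes only in rows, so rows that do not move let the fingers close. It gives the time, the measured TCP pose, the force, the opening and the grip force at its end, in the units of the state.
- arm.sense(): the state, without advancing time (a new reading comes with each control period).
- arm.grab_frame(name): name is "scene" or "top" or "wrist"; returns a dict with "frame" (400x640x3 uint8, red, green, blue), "K" (3x3 intrinsics, pixels), "T" (4x4, takes a point from camera to world coordinates). Camera axes: x right, y up, looking along -z (the intrinsics and any distortion apply to the point x, -y, -z); pixel columns grow to the right and rows downward; lengths in m; the calibration is good to about 2 mm. A picture is of the moment at which its call begins. There is no depth.
- arm.sign_off(): hands the job in; it is judged then, once.
The state is a dict: "t": time; "joint_pos": joint angles; "dq": joint speeds; "joint_efforts": joint torques, N m; "position": TCP position; "tcp_rot": TCP orientation; "contact_force": force on the tool from outside, world axes, zero at the start; "moment": the same for the moment, N m; "gripper_width": finger opening in m; "finger_force": force on a finger pad.
Only numpy, scipy, OpenCV 4.12 (cv2) and the standard library are available. Lean on these libraries where they do the work, as an engineer would, in place of code of your own. Each camera call takes 0.05 s, during which the arm holds its last target. There are 200 camera calls.

## Working session

There is one attempt and no reset: what is moved stays moved. The work goes in short steps, Python scripts to look and compute and a shell command to move; the robot and the scene stay as the last step left them, time stands still between calls to the robot, and variables do not carry over. Pictures are saved under pics/ and viewed, at most 10 in all, crops included, and the job is handed in when it is done.

```bash
ls; mkdir -p pics
python3 - <<'E'
from cell import arm
import cv2
s=arm.sense();print(s)
for n in("scene","top"):
    f=arm.grab_frame(n);cv2.imwrite(f"pics/{n}0.png",f["frame"][:,:,::-1]);print(n,f["K"],f["T"],[k for k in f])
E
```

```text
pics
{'t': 0.0, 'joint_pos': array([ 1.10109902,  0.4694393 , -0.04859361,  1.53370246,  0.0240981 ,
        1.1409891 , -0.08227615]), 'dq': array([ 0.00088578,  0.00010243,  0.00017213,  0.00030993, -0.00037726,
       -0.00034976,  0.0009936 ]), 'joint_efforts': array([-1.24263843e-03, -5.07969224e+01, -8.07863404e-02, -2.36154020e+01,
       -6.11903728e-02,  3.78884620e-02,  1.94363251e-04]), 'position': array([ 0.28776396, -0.60996031,  0.24019722]), 'tcp_rot': array([ 9.75804041e-01,  2.18644734e-01, -2.47814483e-04, -9.44341585e-04]), 'contact_force': array([ 0.32263852,  0.33760464, -0.41168933]), 'moment': array([-0.01344892,  0.02494532,  0.03339625]), 'finger_force': 0.0, 'gripper_width': 0.08705653651516933}
scene [[476.82411776   0.         319.92790371]
 [  0.         476.82411776 194.06956524]
 [  0.           0.           1.        ]] [[ 0.11688022 -0.6479229   0.75268515  1.38241698]
 [ 0.99311425  0.08231092 -0.08336061 -0.10685839]
 [-0.00794296  0.75724556  0.65308198  0.83263674]
 [ 0.          0.          0.          1.        ]] ['frame', 'K', 'T']
top [[367.26767757   0.         321.05180429]
 [  0.         367.26767757 201.61563179]
 [  0.           0.           1.        ]] [[-0.0137194   0.99712972 -0.07445877  0.4338718 ]
 [-0.99990259 -0.0134901   0.00358172  0.00907928]
 [ 0.00256699  0.07450065  0.99721766  0.95299067]
 [ 0.          0.          0.          1.        ]] ['frame', 'K', 'T']
```

View pics/scene0.png

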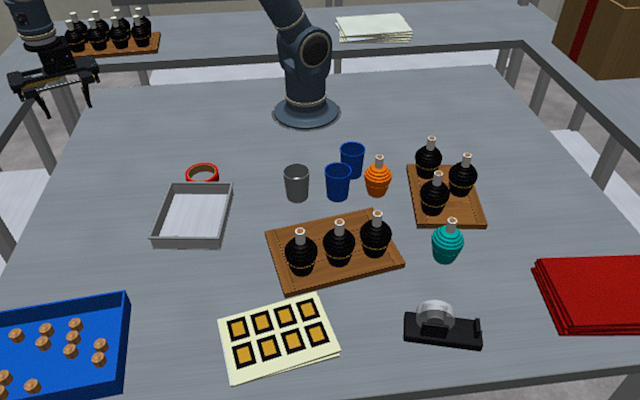

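View pics/top0.png

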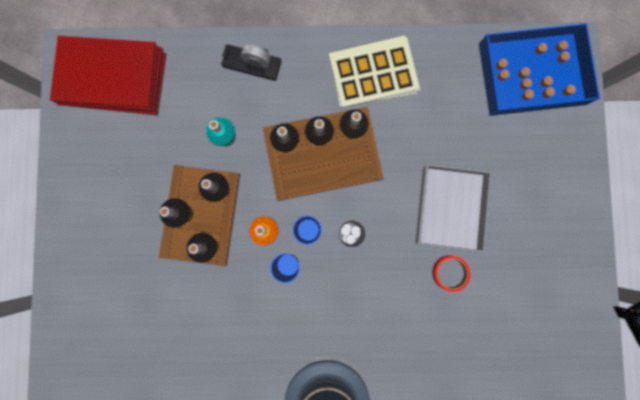

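The scene view shows the supply board on the left (+y) with three bottles, the row board in the middle and the pan on the right. In the top view the row necks are near (281,131), (318,122) and (353,117). The supply necks are near (208,184), (168,211) and (193,248). The steel cup is near (350,234), with blue cups at (307,230) and (285,267), the pan near (453,208) and the tape at (452,273).

```bash
cat > h.py <<'E'
import numpy as np, cv2
from cell import arm
def ray(f,p):
    K,T=f["K"],f["T"];d=np.linalg.inv(K)@[p[0],p[1],1.];d=T[:3,:3]@[d[0],-d[1],-d[2]];return T[:3,3],d
def plane(f,p,z):
    o,d=ray(f,p);return o+d*(z-o[2])/d[2]
def tri(f1,p1,f2,p2):
    o1,d1=ray(f1,p1);o2,d2=ray(f2,p2);s=np.linalg.lstsq(np.c_[d1,-d2],o2-o1,rcond=None)[0]
    a,b=o1+s[0]*d1,o2+s[1]*d2;return (a+b)/2,np.linalg.norm(a-b)
def proj(f,P):
    T=f["T"];c=T[:3,:3].T@(np.array(P)-T[:3,3]);u=f["K"]@[c[0],-c[1],-c[2]];return u[:2]/u[2]
E
python3 - <<'E'
from h import *
t=arm.grab_frame("top");s=arm.grab_frame("scene")
a=cv2.resize(t["frame"][95:275,150:410],None,fx=3,fy=3,interpolation=cv2.INTER_CUBIC)
b=cv2.resize(s["frame"][130:275,270:500],None,fx=3,fy=3,interpolation=cv2.INTER_CUBIC)
cv2.imwrite("pics/a.png",a[:,:,::-1]);cv2.imwrite("pics/b.png",b[:,:,::-1])
def blobs(f,m,amin,name):
    n,l,st,c=cv2.connectedComponentsWithStats(m.astype(np.uint8))
    for i in range(1,n):
        if st[i,4]>=amin: print(name,st[i],c[i].round(1))
for f,nm in((t,"top"),(s,"scene")):
    hsv=cv2.cvtColor(f["frame"],cv2.COLOR_RGB2HSV);h,S,v=cv2.split(hsv)
    x0,x1,y0,y1=(155,400,100,270) if nm=="top" else (270,500,125,290)
    m=np.zeros(v.shape,bool);m[y0:y1,x0:x1]=True
    blobs(f,m&(v>170)&(S<110),8,nm+" white")
E
```

```text
top white [339 100  32   7 123] [350.5 101.9]
top white [353 114   7   7  24] [356.2 116.8]
top white [209 121   8   8  26] [212.9 125.5]
top white [316 121   4   7  11] [316.9 124.7]
top white [321 122   2   5   8] [321.4 124. ]
top white [281 128   5   6  11] [283.7 130.2]
top white [278 130   3   5   9] [278.9 131.8]
top white [203 182   7   6  15] [206.4 185.5]
top white [162 211   6   5  14] [165.  213.5]
top white [341 224  19  20 271] [349.9 233. ]
top white [255 226  10  10  55] [259.3 230.1]
top white [191 248   6   5  13] [194.  250.5]
scene white [428 136   4   5   8] [429.1 138. ]
scene white [375 155   5   5  11] [377.1 156.7]
scene white [381 155   3   4   8] [382.  156.5]
scene white [467 154   5   4  12] [469.3 155.6]
scene white [434 171   9   4  15] [438.5 172.2]
scene white [373 210  10   7  32] [377.3 213.5]
scene white [447 217  11   7  35] [452. 220.]
scene white [335 219  10   7  33] [339.4 222.2]
scene white [295 227  10   8  39] [299.7 230.8]
```

View pics/a.png

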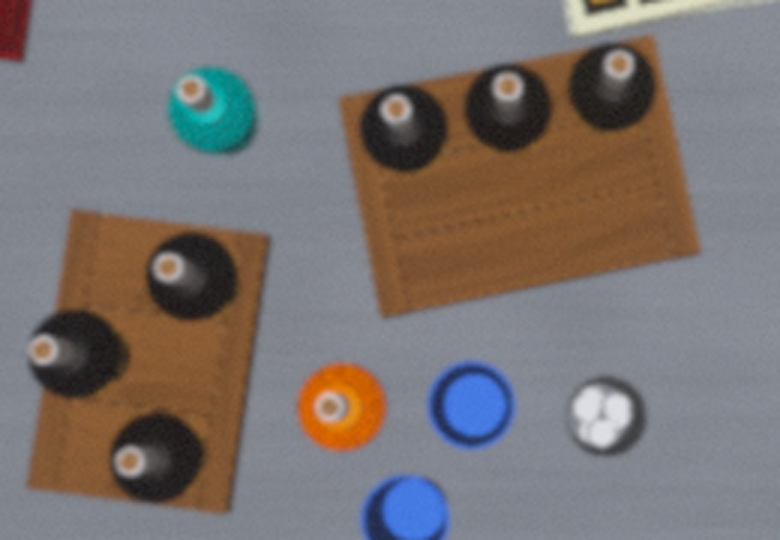

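View pics/b.png

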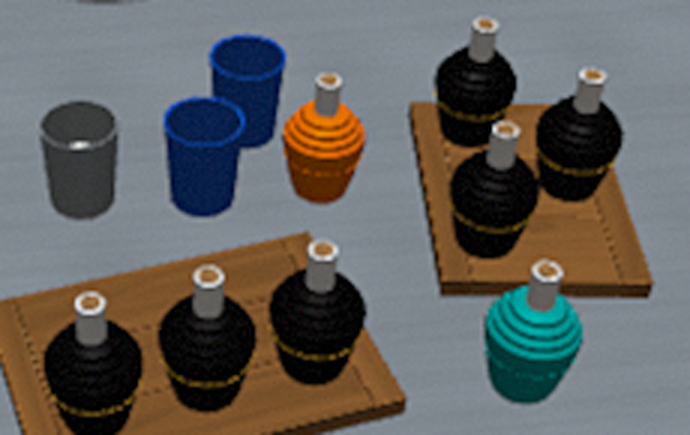

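Crop a (×3 of top) shows the corks as small discs inside white rings: row necks at (397,108), (508,87), (620,64) and supply necks at (168,267), (42,349), (130,461). Crop b (scene) shows the same corks: row at (90,301), (208,276), (323,249) and supply at (485,25), (593,75), (506,129).

Run:
```python
from h import *
t=arm.grab_frame("top");s=arm.grab_frame("scene")
A=np.array([(620,64),(508,87),(397,108),(168,267),(42,349),(130,461)]);B=np.array([(90,301),(208,276),(323,249),(593,75),(485,25),(506,129)])
A=(A+.5)/3-.5+[150,95];B=(B+.5)/3-.5+[270,130]
# pair by geometry: project top estimate to scene
R=lambda f,p,r:None
def cork(f,p,r):
    im=f["frame"].astype(float);y,x=np.mgrid[:400,:640]
    w=np.clip(im[:,:,0]-im[:,:,2]-25,0,None)*(np.hypot(x-p[0],y-p[1])<r)
    return np.array([(w*x).sum(),(w*y).sum()])/w.sum()
P=[]
for a in A:
    a2=cork(t,a,3.0);p=plane(t,a2,.136);q=proj(s,p);k=np.argmin(np.hypot(*(B-q).T))
    b2=cork(s,B[k],3.2);X,e=tri(t,a2,s,b2);print(a.round(1),a2.round(1),B[k].round(1),b2.round(1),"plane",p.round(4),"tri",X.round(4),round(e,4),"scn",plane(s,b2,.136).round(4));P.append((p+plane(s,b2,.136))/2)
P=np.array(P);d=P[2]-P[0];print("gap",np.linalg.norm(np.diff(P[:3,:2],axis=0),axis=1),"ang",np.arctan2(-d[0],d[1]))
# board edges: corners from crop a
C=(np.array([(339,98),(655,36),(701,254),(385,318)])+.5)/3-.5+[150,95]
c=np.array([plane(t,x,.018) for x in C]);print(c.round(4),[np.linalg.norm(c[i]-c[i-1]).round(4) for i in range(4)],"centre",c.mean(0)); e=(c[0]-c[1]+c[3]-c[2]);print("ang",np.arctan2(-e[0],e[1]))
a=np.arctan2(-e[0],e[1])
# cup, pan, tape
h,S,v=cv2.split(cv2.cvtColor(t["frame"],cv2.COLOR_RGB2HSV))
for nm,c2 in(("cup rim",((608,415),.085)),("blue1",((472,405),.085)),("blue2",((405,517),.085)),("orange",((331,408),.118))):
    print(nm,plane(t,(np.array(c2[0])+.5)/3-.5+[150,95],c2[1]).round(4))
b=(np.array([(79,121)])+.5)/3-.5+[270,130];print("cup scene",plane(s,b[0],.085).round(4))
for u in((427,167),(489,173),(483,250),(417,246)):print("pan corner",plane(t,u,.04).round(4))
print("tape",plane(t,(452,273),.02).round(4))
```

```text
[356.3 116. ] [356.1 115.9] [299.7 230. ] [299.6 230.4] plane [ 0.6889 -0.076   0.136 ] tri [ 0.6887 -0.0744  0.1371] 0.0032 scn [ 0.6879 -0.0727  0.136 ]
[319.  123.7] [318.9 123.3] [339.  221.7] [339.1 221.4] plane [0.673  0.0086 0.136 ] tri [0.6729 0.0101 0.1372] 0.003 scn [0.6718 0.0117 0.136 ]
[282.  130.7] [281.7 130.6] [377.3 212.7] [377.4 212.7] plane [0.6571 0.093  0.136 ] tri [0.657  0.0946 0.1375] 0.0034 scn [0.6555 0.0968 0.136 ]
[205.7 183.7] [205.5 183.7] [438.3 172.7] [438.4 172.2] plane [0.5386 0.2642 0.136 ] tri [0.5387 0.2653 0.1378] 0.0033 scn [0.5362 0.2681 0.136 ]
[163.7 211. ] [163.6 211.1] [467.3 154.7] [467.3 154.5] plane [0.4784 0.3566 0.136 ] tri [0.4786 0.3577 0.1369] 0.0028 scn [0.4769 0.36   0.136 ]
[193.  248.3] [192.8 248.4] [431.3 138. ] [431.4 137.5] plane [0.3952 0.2907 0.136 ] tri [0.3954 0.2918 0.1371] 0.003 scn [0.3934 0.2942 0.136 ]
gap [0.08605556 0.08625114] ang 0.18732016440265442
[[ 0.6987  0.1543  0.018 ]
 [ 0.7499 -0.1199  0.018 ]
 [ 0.5588 -0.1548  0.018 ]
 [ 0.5076  0.1156  0.018 ]] [np.float64(0.195), np.float64(0.279), np.float64(0.1943), np.float64(0.2752)] centre [ 0.62877692 -0.00121527  0.018     ]
ang 0.18597382045575658
cup rim [ 0.4236 -0.0667  0.085 ]
blue1 [0.4329 0.04   0.085 ]
blue2 [0.3465 0.0931 0.085 ]
orange [0.4321 0.1453 0.118 ]
cup scene [ 0.4197 -0.061   0.085 ]
pan corner [ 0.5856 -0.2616  0.04  ]
pan corner [ 0.5684 -0.4168  0.04  ]
pan corner [ 0.3767 -0.3927  0.04  ]
pan corner [ 0.3888 -0.2299  0.04  ]
tape [ 0.3192 -0.3209  0.02  ]
```

```bash
python3 -m creep '[{"wz":-0.0719,"tz":-0.2,"gripper":45},{"wz":-0.0719,"tz":-0.2,"gripper":45},{"wz":-0.0719,"tz":-0.2,"gripper":45},{"wz":-0.0719,"tz":-0.2,"gripper":45},{"wz":-0.0719,"tz":-0.2,"gripper":45},{"wz":-0.0719,"tz":-0.2,"gripper":45},{"wz":-0.0719,"tz":-0.2,"gripper":45},{"wz":-0.0719,"tz":-0.2,"gripper":45},{"wz":-0.0719,"tz":-0.2,"gripper":45},{"wz":-0.0719,"tz":-0.2,"gripper":45},{"gripper":45}]' 20
python3 -m creep '[{"tx":1,"ty":0.8,"gripper":45},{"tx":1,"ty":0.8,"gripper":45},{"tx":1,"ty":0.8,"gripper":45},{"tx":1,"ty":0.8,"gripper":45},{"tx":1,"ty":0.8,"gripper":45},{"tx":1,"ty":0.8,"gripper":45},{"tx":1,"ty":0.8,"gripper":45},{"tx":1,"ty":0.8,"gripper":45},{"tx":1,"ty":0.8,"gripper":45},{"tx":1,"ty":0.8,"gripper":45},{"gripper":45}]'
python3 -c "
from cell import arm;s=arm.sense();print(s['joint_pos'].round(3),s['tcp_rot'].round(4))"
```

```text
[ 1.101  0.469 -0.049  1.533  0.024  1.141 -0.082] [ 9.758e-01  2.187e-01 -1.000e-04 -3.000e-04]invalid input
invalid input
```

```bash
python3 -m creep '[{"tx":0,"ty":0,"tz":-0.2,"wx":0,"wy":0,"wz":-0.0719,"gripper":45}]' 20; python3 -m creep --help | head -20
python3 -c "
from cell import arm;s=arm.sense();print(s['t'],s['position'],s['joint_pos'].round(3),s['tcp_rot'].round(4))"
```

```text
t: 0.38
position: [0.2878, -0.61, 0.2443]
tcp_rot: [0.962, 0.274, -0.0, -0.001]
contact_force: [-0.1, -0.1, 0.2]
gripper_width: 0.0848
finger_force: 0.0
0.3833 [ 0.28784153 -0.60998359  0.24428224] [ 1.117  0.467 -0.072  1.528  0.036  1.15   0.023] [ 9.617e-01  2.742e-01 -4.000e-04 -9.000e-04]invalid input: not JSON, or not a number
```

```bash
python3 -m creep '[{"tx":0,"ty":0,"tz":-0.2,"wx":0,"wy":0,"wz":-0.0719,"gripper":45},{"tx":0,"ty":0,"tz":-0.2,"wx":0,"wy":0,"wz":-0.0719,"gripper":45},{"tx":0,"ty":0,"tz":-0.2,"wx":0,"wy":0,"wz":-0.0719,"gripper":45},{"tx":0,"ty":0,"tz":-0.2,"wx":0,"wy":0,"wz":-0.0719,"gripper":45},{"tx":0,"ty":0,"tz":-0.2,"wx":0,"wy":0,"wz":-0.0719,"gripper":45},{"tx":0,"ty":0,"tz":-0.2,"wx":0,"wy":0,"wz":-0.0719,"gripper":45},{"tx":0,"ty":0,"tz":-0.2,"wx":0,"wy":0,"wz":-0.0719,"gripper":45},{"tx":0,"ty":0,"tz":-0.2,"wx":0,"wy":0,"wz":-0.0719,"gripper":45},{"tx":0,"ty":0,"tz":-0.2,"wx":0,"wy":0,"wz":-0.0719,"gripper":45},{"tx":0,"ty":0,"tz":0,"wx":0,"wy":0,"wz":0,"gripper":45}]' 20
python3 -m creep '[{"tx":1,"ty":0.8,"tz":0,"wx":0,"wy":0,"wz":0,"gripper":45},{"tx":1,"ty":0.8,"tz":0,"wx":0,"wy":0,"wz":0,"gripper":45},{"tx":1,"ty":0.8,"tz":0,"wx":0,"wy":0,"wz":0,"gripper":45},{"tx":1,"ty":0.8,"tz":0,"wx":0,"wy":0,"wz":0,"gripper":45},{"tx":1,"ty":0.8,"tz":0,"wx":0,"wy":0,"wz":0,"gripper":45},{"tx":1,"ty":0.8,"tz":0,"wx":0,"wy":0,"wz":0,"gripper":45},{"tx":1,"ty":0.8,"tz":0,"wx":0,"wy":0,"wz":0,"gripper":45},{"tx":1,"ty":0.8,"tz":0,"wx":0,"wy":0,"wz":0,"gripper":45},{"tx":1,"ty":0.8,"tz":0,"wx":0,"wy":0,"wz":0,"gripper":45},{"tx":1,"ty":0.8,"tz":0,"wx":0,"wy":0,"wz":0,"gripper":45},{"tx":1,"ty":0.8,"tz":0,"wx":0,"wy":0,"wz":0,"gripper":45},{"tx":1,"ty":0.8,"tz":0,"wx":0,"wy":0,"wz":0,"gripper":45}]'
python3 -c "
from cell import arm;s=arm.sense();print(s['t'],s['position'],s['joint_pos'].round(3),s['tcp_rot'].round(4))"
```

```text
t: 1.22
position: [0.2881, -0.6109, 0.282]
tcp_rot: [0.707, 0.707, -0.0, 0.001]
contact_force: [0.8, 0.4, -0.4]
gripper_width: 0.0453
finger_force: 0.0
t: 2.22
position: [0.4807, -0.3695, 0.2811]
tcp_rot: [0.709, 0.706, -0.0, -0.0]
contact_force: [-0.2, -0.0, 0.2]
gripper_width: 0.0448
finger_force: 0.0
2.2167 [ 0.48069664 -0.3695165   0.28108877] [ 0.886  0.354 -0.395  1.637  0.145  1.179  0.453] [ 0.7085  0.7057 -0.     -0.    ]
```

```bash
python3 -m creep '[{"tx":1,"ty":0.25,"tz":0,"wx":0,"wy":0,"wz":0,"gripper":45},{"tx":1,"ty":0.25,"tz":0,"wx":0,"wy":0,"wz":0,"gripper":45},{"tx":1,"ty":0.25,"tz":0,"wx":0,"wy":0,"wz":0,"gripper":45},{"tx":1,"ty":0.25,"tz":0,"wx":0,"wy":0,"wz":0,"gripper":45},{"tx":1,"ty":0.25,"tz":0,"wx":0,"wy":0,"wz":0,"gripper":45},{"tx":1,"ty":0.25,"tz":0,"wx":0,"wy":0,"wz":0,"gripper":45},{"tx":1,"ty":0.25,"tz":0,"wx":0,"wy":0,"wz":0,"gripper":45},{"tx":1,"ty":0.25,"tz":0,"wx":0,"wy":0,"wz":0,"gripper":45},{"tx":1,"ty":0.25,"tz":0,"wx":0,"wy":0,"wz":0,"gripper":45},{"tx":1,"ty":0.25,"tz":0,"wx":0,"wy":0,"wz":0,"gripper":45},{"tx":1,"ty":0.25,"tz":0,"wx":0,"wy":0,"wz":0,"gripper":45},{"tx":1,"ty":0.0,"tz":0,"wx":0,"wy":0,"wz":0,"gripper":45}]'
python3 -m creep '[{"tx":1,"ty":0,"tz":0,"wx":0,"wy":0,"wz":0,"gripper":45},{"tx":1,"ty":0,"tz":0,"wx":0,"wy":0,"wz":0,"gripper":45},{"tx":1,"ty":0,"tz":0,"wx":0,"wy":0,"wz":0,"gripper":45},{"tx":1,"ty":0,"tz":0,"wx":0,"wy":0,"wz":0,"gripper":45},{"tx":1,"ty":0,"tz":0,"wx":0,"wy":0,"wz":0,"gripper":45},{"tx":1,"ty":0,"tz":0,"wx":0,"wy":0,"wz":0,"gripper":45},{"tx":1,"ty":0,"tz":0,"wx":0,"wy":0,"wz":0,"gripper":45},{"tx":1,"ty":0,"tz":0,"wx":0,"wy":0,"wz":0,"gripper":45},{"tx":1,"ty":0,"tz":0,"wx":0,"wy":0,"wz":0,"gripper":45},{"tx":1,"ty":0,"tz":0,"wx":0,"wy":0,"wz":0,"gripper":45},{"tx":1,"ty":0,"tz":0,"wx":0,"wy":0,"wz":0,"gripper":45},{"tx":1,"ty":0,"tz":0,"wx":0,"wy":0,"wz":0,"gripper":45}]'
python3 -m creep '[{"tx":1,"ty":0,"tz":0,"wx":0,"wy":0,"wz":0,"gripper":45},{"tx":1,"ty":0,"tz":0,"wx":0,"wy":0,"wz":0,"gripper":45},{"tx":1,"ty":0,"tz":0,"wx":0,"wy":0,"wz":0,"gripper":45},{"tx":1,"ty":0,"tz":0,"wx":0,"wy":0,"wz":0,"gripper":45},{"tx":1,"ty":0,"tz":0,"wx":0,"wy":0,"wz":0,"gripper":45},{"tx":1,"ty":0,"tz":0,"wx":0,"wy":0,"wz":0,"gripper":45},{"tx":1,"ty":0,"tz":0,"wx":0,"wy":0,"wz":0,"gripper":45},{"tx":0.8,"ty":0,"tz":0,"wx":0,"wy":0,"wz":0,"gripper":45},{"tx":0,"ty":0,"tz":0,"wx":0,"wy":0,"wz":0,"gripper":45}]'
python3 - <<'E'
from h import *
s=arm.sense();print(s['t'],s['position'],s['joint_pos'].round(3),s['tcp_rot'].round(4))
f=arm.grab_frame("wrist");cv2.imwrite("pics/w1.png",f["frame"][:,:,::-1]);print(f["T"].round(3),f["K"].round(0))
print(proj(f,[.5374,.2662,.136]),proj(f,[.4777,.3583,.136]))
E
```

```text
t: 3.22
position: [0.5359, -0.1295, 0.2811]
tcp_rot: [0.708, 0.706, 0.0, 0.0]
contact_force: [-0.5, 0.0, 0.2]
gripper_width: 0.0449
finger_force: 0.0
t: 4.22
position: [0.5352, 0.1102, 0.2811]
tcp_rot: [0.709, 0.706, -0.0, 0.0]
contact_force: [-0.2, -0.4, -0.2]
gripper_width: 0.0448
finger_force: 0.0
t: 4.97
position: [0.5342, 0.2694, 0.2811]
tcp_rot: [0.706, 0.708, 0.001, -0.001]
contact_force: [-1.0, -0.0, 0.3]
gripper_width: 0.0449
finger_force: 0.0
4.9667 [0.53422667 0.26943246 0.28113039] [-0.038  0.386 -0.664  1.645  0.249  1.196 -0.756] [ 7.064e-01  7.078e-01  7.000e-04 -1.200e-03]
[[ 1.    -0.002  0.002  0.534]
 [ 0.001  0.96   0.28   0.347]
 [-0.002 -0.28   0.96   0.425]
 [ 0.     0.     0.     1.   ]] [[340.   0. 323.]
 [  0. 340. 200.]
 [  0.   0.   1.]]
[326.77851361 195.95653877] [253.34811048  85.913978  ]
```

View pics/w1.png

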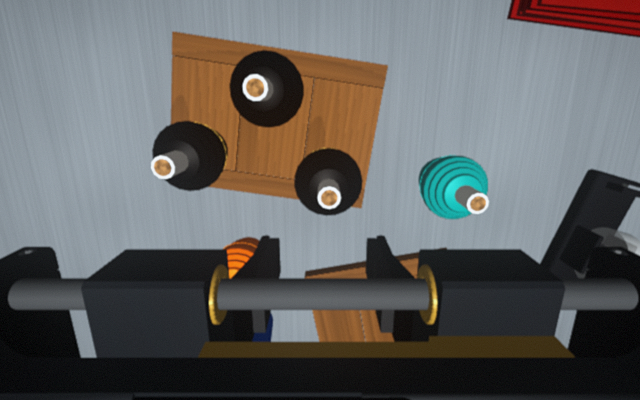

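The wrist view shows the target neck at (329,197), 2 px from the predicted (327,196), so the bottle_1 measurement holds.

```bash
python3 -m creep '[{"tx":-0.17,"ty":0.19,"tz":0.5,"wx":0,"wy":0,"wz":0,"gripper":45},{"tx":0,"ty":0,"tz":1,"wx":0,"wy":0,"wz":0,"gripper":45},{"tx":0,"ty":0,"tz":1,"wx":0,"wy":0,"wz":0,"gripper":45},{"tx":0,"ty":0,"tz":1,"wx":0,"wy":0,"wz":0,"gripper":45},{"tx":0,"ty":0,"tz":1,"wx":0,"wy":0,"wz":0,"gripper":45},{"tx":0,"ty":0,"tz":1,"wx":0,"wy":0,"wz":0,"gripper":45},{"tx":0,"ty":0,"tz":0.8,"wx":0,"wy":0,"wz":0,"gripper":45},{"tx":0,"ty":0,"tz":0.6,"wx":0,"wy":0,"wz":0,"gripper":45},{"tx":0,"ty":0,"tz":0.5,"wx":0,"wy":0,"wz":0,"gripper":45},{"tx":0,"ty":0,"tz":0.25,"wx":0,"wy":0,"wz":0,"gripper":45},{"tx":0,"ty":0,"tz":0,"wx":0,"wy":0,"wz":0,"gripper":45}]'
python3 -m creep '[{"tx":0,"ty":0,"tz":0,"wx":0,"wy":0,"wz":0,"gripper":30},{"tx":0,"ty":0,"tz":0,"wx":0,"wy":0,"wz":0,"gripper":24},{"tx":0,"ty":0,"tz":0,"wx":0,"wy":0,"wz":0,"gripper":20},{"tx":0,"ty":0,"tz":0,"wx":0,"wy":0,"wz":0,"gripper":15},{"tx":0,"ty":0,"tz":0,"wx":0,"wy":0,"wz":0,"gripper":10},{"tx":0,"ty":0,"tz":0,"wx":0,"wy":0,"wz":0,"gripper":10}]' 25
python3 -c "
from cell import arm;s=arm.sense();print(s['t'],s['position'],s['joint_pos'].round(3),s['tcp_rot'].round(4))"
```

```text
t: 5.93
position: [0.5392, 0.261, 0.1272]
tcp_rot: [0.708, 0.707, -0.001, -0.0]
contact_force: [-0.1, -0.2, 0.4]
gripper_width: 0.0452
finger_force: 0.0
t: 6.43
position: [0.5396, 0.2622, 0.1288]
tcp_rot: [0.707, 0.707, 0.0, 0.0]
contact_force: [0.6, -0.0, 2.7]
gripper_width: 0.0205
finger_force: 25.0
6.4333 [0.53955537 0.26218175 0.12883775] [-0.083  0.538 -0.599  1.802  0.373  0.915 -0.847] [7.073e-01 7.069e-01 4.000e-04 2.000e-04]
```

```bash
python3 -m creep '[{"tx":0,"ty":0,"tz":-0.3,"wx":0,"wy":0,"wz":0,"gripper":10},{"tx":0,"ty":0,"tz":-0.6,"wx":0,"wy":0,"wz":0,"gripper":10},{"tx":0,"ty":0,"tz":-1,"wx":0,"wy":0,"wz":0,"gripper":10},{"tx":0,"ty":0,"tz":-1,"wx":0,"wy":0,"wz":0,"gripper":10},{"tx":0,"ty":0,"tz":-1,"wx":0,"wy":0,"wz":0,"gripper":10},{"tx":0,"ty":0,"tz":-1,"wx":0,"wy":0,"wz":0,"gripper":10},{"tx":0,"ty":0,"tz":-1,"wx":0,"wy":0,"wz":0,"gripper":10},{"tx":0,"ty":0,"tz":-1,"wx":0,"wy":0,"wz":0,"gripper":10},{"tx":-0.5,"ty":0.2,"tz":-1,"wx":0,"wy":0,"wz":0,"gripper":10},{"tx":-0.8,"ty":0.2,"tz":0,"wx":0,"wy":0,"wz":0,"gripper":10},{"tx":-1,"ty":0.2,"tz":0,"wx":0,"wy":0,"wz":0,"gripper":10},{"tx":-1,"ty":0.2,"tz":0,"wx":0,"wy":0,"wz":0,"gripper":10}]'
python3 -m creep '[{"tx":-1,"ty":0.2,"tz":0,"wx":0,"wy":0,"wz":0,"gripper":10},{"tx":-1,"ty":0.2,"tz":0,"wx":0,"wy":0,"wz":0,"gripper":10},{"tx":-1,"ty":0.2,"tz":0,"wx":0,"wy":0,"wz":0,"gripper":10},{"tx":-1,"ty":0.2,"tz":0,"wx":0,"wy":0,"wz":0,"gripper":10},{"tx":-1,"ty":0.2,"tz":0,"wx":0,"wy":0,"wz":0,"gripper":10},{"tx":-1,"ty":0.2,"tz":0,"wx":0,"wy":0,"wz":0,"gripper":10},{"tx":-1,"ty":0.2,"tz":0,"wx":0,"wy":0,"wz":0,"gripper":10},{"tx":-1,"ty":0.2,"tz":0,"wx":0,"wy":0,"wz":0,"gripper":10},{"tx":-1,"ty":0.2,"tz":0,"wx":0,"wy":0,"wz":0,"gripper":10},{"tx":-1,"ty":0.2,"tz":0,"wx":0,"wy":0,"wz":0,"gripper":10},{"tx":-1,"ty":0.2,"tz":0,"wx":0,"wy":0,"wz":0,"gripper":10},{"tx":-0.8,"ty":0.2,"tz":0,"wx":0,"wy":0,"wz":0,"gripper":10}]'
python3 -m creep '[{"tx":-0.9,"ty":0,"tz":0,"wx":0,"wy":0,"wz":0,"gripper":10},{"tx":-0.7,"ty":0,"tz":0,"wx":0,"wy":0,"wz":0,"gripper":10},{"tx":-0.4,"ty":0,"tz":0,"wx":0,"wy":0,"wz":0,"gripper":10},{"tx":0,"ty":0,"tz":0,"wx":0,"wy":0,"wz":0,"gripper":10},{"tx":0,"ty":0,"tz":0,"wx":0,"wy":0,"wz":0,"gripper":10}]'
python3 - <<'E'
from h import *
f=arm.grab_frame("scene");
for i in range(2):
    s=arm.sense();print(s['t'],s['position'],s['joint_pos'].round(3),s['tcp_rot'].round(4));arm.grab_frame("top")
c=proj(f,s['position']+[0,0,-.05]).astype(int);print(c);c[0]=max(c[0],110);c[1]=max(c[1],80)
cr=cv2.resize(f["frame"][c[1]-80:c[1]+80,c[0]-110:c[0]+110],None,fx=3,fy=3,interpolation=cv2.INTER_CUBIC);cv2.imwrite("pics/c1.png",cr[:,:,::-1]);print(c)
E
```

```text
t: 7.43
position: [0.5548, 0.1955, 0.287]
tcp_rot: [0.707, 0.707, -0.0, 0.0]
contact_force: [-0.2, -0.2, -5.6]
gripper_width: 0.0205
finger_force: 25.0
t: 8.43
position: [0.6027, -0.0421, 0.2863]
tcp_rot: [0.708, 0.707, -0.001, -0.0]
contact_force: [0.7, 0.3, -5.0]
gripper_width: 0.0201
finger_force: 25.0
t: 8.85
position: [0.6029, -0.0795, 0.2863]
tcp_rot: [0.707, 0.707, 0.0, -0.0]
contact_force: [0.0, 0.2, -4.6]
gripper_width: 0.0203
finger_force: 25.0
8.9 [ 0.60296569 -0.07854397  0.28637242] [ 0.475  0.378 -0.554  1.619  0.208  1.204 -0.122] [ 7.068e-01  7.074e-01  4.000e-04 -5.000e-04]
8.95 [ 0.60305444 -0.07811813  0.2864563 ] [ 0.475  0.378 -0.555  1.619  0.208  1.204 -0.122] [ 7.065e-01  7.077e-01  5.000e-04 -4.000e-04]
[291 166]
[291 166]
```

View pics/c1.png

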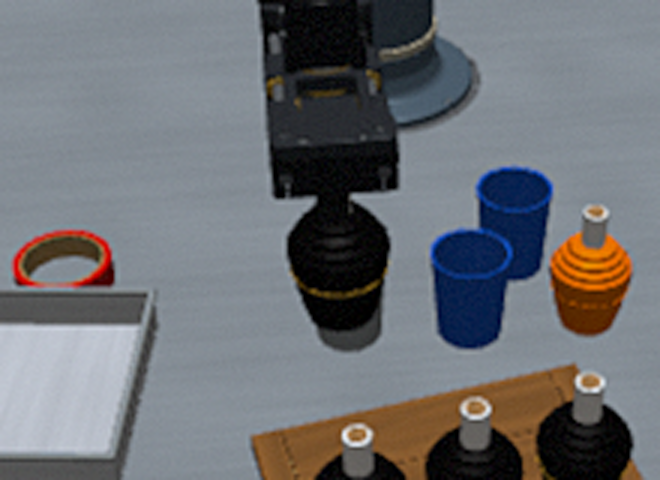

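The crop shows the held bottle upright, belly edges at crop x 288–390 (middle 339, y≈262), and the row necks at (357,434), (475,407), (590,380).

Run:
```python
from h import *
f=arm.grab_frame("scene")
def full(u):return (np.array(u)+.5)/3-.5+[181,86]
o,d=ray(f,full((339,262)));s=(.603-o[0])/d[0];print("belly at x=.603:",o+s*d)
g=cv2.cvtColor(f["frame"],cv2.COLOR_RGB2GRAY)
for r in(168,172,176,180):
    row=g[r,265:325].astype(float);print(r,265+np.flatnonzero(row<70)[[0,-1]])
print(proj(f,[.603,-.078,.232]))
```

```text
belly at x=.603: [ 0.603      -0.07489855  0.22000453]
168 [277 311]
172 [278 310]
176 [279 309]
180 [281 308]
[291.90719601 168.53663167]
```

```bash
python3 -m creep '[{"tx":-0.8,"ty":0.1,"tz":0.2,"wx":0,"wy":0,"wz":0,"gripper":10},{"tx":0,"ty":0,"tz":1,"wx":0,"wy":0,"wz":0,"gripper":10},{"tx":0,"ty":0,"tz":1,"wx":0,"wy":0,"wz":0,"gripper":10},{"tx":0,"ty":0,"tz":1,"wx":0,"wy":0,"wz":0,"gripper":10},{"tx":0,"ty":0,"tz":1,"wx":0,"wy":0,"wz":0,"gripper":10},{"tx":0,"ty":0,"tz":1,"wx":0,"wy":0,"wz":0,"gripper":10},{"tx":0,"ty":0,"tz":1,"wx":0,"wy":0,"wz":0,"gripper":10},{"tx":0,"ty":0,"tz":0.7,"wx":0,"wy":0,"wz":0,"gripper":10},{"tx":0,"ty":0,"tz":0.4,"wx":0,"wy":0,"wz":0,"gripper":10},{"tx":0,"ty":0,"tz":0.2,"wx":0,"wy":0,"wz":0,"gripper":10},{"tx":0,"ty":0,"tz":0,"wx":0,"wy":0,"wz":0,"gripper":10},{"tx":0,"ty":0,"tz":0,"wx":0,"wy":0,"wz":0,"gripper":10}]'
python3 -c "
from cell import arm;s=arm.sense();print(s['t'],s['position'],s['joint_pos'].round(3),s['tcp_rot'].round(4))"
```

```text
t: 10.05
position: [0.6058, -0.0959, 0.1371]
tcp_rot: [0.707, 0.707, 0.001, 0.001]
contact_force: [-0.1, -0.1, -4.0]
gripper_width: 0.0202
finger_force: 25.0
10.05 [ 0.6058475  -0.09592305  0.13706074] [ 0.456  0.525 -0.502  1.768  0.307  0.925 -0.177] [7.072e-01 7.070e-01 5.000e-04 6.000e-04]
```

```bash
python3 -m creep '[{"tx":0.06,"ty":-0.03,"tz":0.15,"wx":0,"wy":0,"wz":0,"gripper":10},{"tx":0,"ty":0,"tz":0.1,"wx":0,"wy":0,"wz":0,"gripper":10},{"tx":0,"ty":0,"tz":0.08,"wx":0,"wy":0,"wz":0,"gripper":10},{"tx":0,"ty":0,"tz":0.03,"wx":0,"wy":0,"wz":0,"gripper":10},{"tx":0,"ty":0,"tz":0,"wx":0,"wy":0,"wz":0,"gripper":10}]'
python3 -m creep '[{"tx":0,"ty":0,"tz":0.04,"wx":0,"wy":0,"wz":0,"gripper":10},{"tx":0,"ty":0,"tz":0,"wx":0,"wy":0,"wz":0,"gripper":10}]'
```

```text
t: 10.47
position: [0.6045, -0.0949, 0.129]
tcp_rot: [0.707, 0.707, -0.0, 0.0]
contact_force: [0.4, -0.1, -4.7]
gripper_width: 0.0204
finger_force: 25.0
t: 10.63
position: [0.6048, -0.0949, 0.1289]
tcp_rot: [0.707, 0.707, 0.0, 0.0]
contact_force: [-1.2, 0.4, -1.5]
gripper_width: 0.0204
finger_force: 25.0
```

```bash
python3 -m creep '[{"tx":0,"ty":0,"tz":0.03,"wx":0,"wy":0,"wz":0,"gripper":10},{"tx":0,"ty":0,"tz":0,"wx":0,"wy":0,"wz":0,"gripper":22},{"tx":0,"ty":0,"tz":0,"wx":0,"wy":0,"wz":0,"gripper":26},{"tx":0,"ty":0,"tz":0,"wx":0,"wy":0,"wz":0,"gripper":40},{"tx":0,"ty":0,"tz":0,"wx":0,"wy":0,"wz":0,"gripper":42},{"tx":0,"ty":0,"tz":-0.5,"wx":0,"wy":0,"wz":0,"gripper":42},{"tx":0,"ty":0,"tz":-1,"wx":0,"wy":0,"wz":0,"gripper":42},{"tx":0,"ty":0,"tz":-1,"wx":0,"wy":0,"wz":0,"gripper":42},{"tx":0,"ty":0,"tz":-1,"wx":0,"wy":0,"wz":0,"gripper":42},{"tx":0,"ty":0,"tz":-1,"wx":0,"wy":0,"wz":0,"gripper":42},{"tx":0.5,"ty":-0.2,"tz":-1,"wx":0,"wy":0,"wz":0,"gripper":42},{"tx":1,"ty":-0.2,"tz":-1,"wx":0,"wy":0,"wz":0,"gripper":42}]'
python3 -m creep '[{"tx":1,"ty":-0.3,"tz":0,"wx":0,"wy":0,"wz":0,"gripper":45},{"tx":1,"ty":-0.3,"tz":0,"wx":0,"wy":0,"wz":0,"gripper":45},{"tx":1,"ty":-0.3,"tz":0,"wx":0,"wy":0,"wz":0,"gripper":45},{"tx":1,"ty":-0.3,"tz":0,"wx":0,"wy":0,"wz":0,"gripper":45},{"tx":1,"ty":-0.3,"tz":0,"wx":0,"wy":0,"wz":0,"gripper":45},{"tx":1,"ty":-0.3,"tz":0,"wx":0,"wy":0,"wz":0,"gripper":45},{"tx":1,"ty":-0.3,"tz":0,"wx":0,"wy":0,"wz":0,"gripper":45},{"tx":1,"ty":-0.3,"tz":0,"wx":0,"wy":0,"wz":0,"gripper":45},{"tx":1,"ty":-0.3,"tz":0,"wx":0,"wy":0,"wz":0,"gripper":45},{"tx":1,"ty":-0.3,"tz":0,"wx":0,"wy":0,"wz":0,"gripper":45},{"tx":1,"ty":-0.3,"tz":0,"wx":0,"wy":0,"wz":0,"gripper":45},{"tx":1,"ty":-0.3,"tz":0,"wx":0,"wy":0,"wz":0,"gripper":45}]'
cat >> h.py <<'E'
def cork(f,p,r=3.2,it=3):
    im=f["frame"].astype(float);y,x=np.mgrid[:400,:640];p=np.array(p)
    for _ in range(it):
        w=np.clip(im[:,:,0]-im[:,:,2]-25,0,None)*(np.hypot(x-p[0],y-p[1])<r)
        if w.sum()<50: return None
        p=np.array([(w*x).sum(),(w*y).sum()])/w.sum()
    return p
E
python3 - <<'E'
from h import *
s=arm.sense();print(s['t'],s['position'],s['joint_pos'].round(3))
for n in("top","scene"):
    f=arm.grab_frame(n);q=proj(f,[.604,-.091,.136]);c=cork(f,q);r=cork(f,proj(f,[.6884,-.0744,.136]));
    print(n,q,c,r)
    if c is not None and r is not None: a,b=plane(f,c,.136),plane(f,r,.136);print(a,b,b-a, np.linalg.norm(b-a))
E
```

```text
t: 11.63
position: [0.5967, -0.0676, 0.2592]
tcp_rot: [0.709, 0.705, -0.0, 0.001]
contact_force: [-0.1, -0.0, 0.7]
gripper_width: 0.0419
finger_force: 0.0
t: 12.63
position: [0.5244, 0.1764, 0.2585]
tcp_rot: [0.707, 0.707, 0.001, 0.0]
contact_force: [-0.2, -0.6, -1.1]
gripper_width: 0.045
finger_force: 0.0
12.6333 [0.52444922 0.17636765 0.25852663] [ 0.124  0.323 -0.656  1.777  0.218  1.114 -0.604]
top [363.48625837 152.75406029] [364.5569378  152.65837321] [355.952895   115.81648675]
[ 0.60418657 -0.09341855  0.136     ] [ 0.6891679  -0.07578581  0.136     ] [0.08498132 0.01763274 0.        ] 0.08679135152077162
scene [288.03899559 204.07356989] [288.33959184 203.6277551 ] [299.59884975 230.41049605]
[ 0.60262535 -0.09024984  0.136     ] [ 0.6879074  -0.07278767  0.136     ] [0.08528205 0.01746217 0.        ] 0.08705145707092128
```

```bash
python3 -m creep '[{"tx":1,"ty":-0.25,"tz":0,"wx":0,"wy":0,"wz":0,"gripper":45},{"tx":1,"ty":-0.25,"tz":0,"wx":0,"wy":0,"wz":0,"gripper":45},{"tx":1,"ty":-0.25,"tz":0,"wx":0,"wy":0,"wz":0,"gripper":45},{"tx":1,"ty":-0.25,"tz":0,"wx":0,"wy":0,"wz":0,"gripper":45},{"tx":1,"ty":-0.25,"tz":0,"wx":0,"wy":0,"wz":0,"gripper":45},{"tx":1,"ty":-0.25,"tz":0,"wx":0,"wy":0,"wz":0,"gripper":45},{"tx":1,"ty":-0.25,"tz":0,"wx":0,"wy":0,"wz":0,"gripper":45},{"tx":0.8,"ty":-0.25,"tz":0,"wx":0,"wy":0,"wz":0,"gripper":45},{"tx":0.7,"ty":-0.25,"tz":0.2,"wx":0,"wy":0,"wz":0,"gripper":45},{"tx":0.5,"ty":0,"tz":0.4,"wx":0,"wy":0,"wz":0,"gripper":45},{"tx":0,"ty":0,"tz":0.4,"wx":0,"wy":0,"wz":0,"gripper":45},{"tx":0,"ty":0,"tz":0.3,"wx":0,"wy":0,"wz":0,"gripper":45}]'
python3 -c "
from cell import arm
s=arm.sense();print(s['t'],s['position'],s['joint_pos'].round(3));arm.grab_frame('top')
s=arm.sense();print(s['t'],s['position'],s['joint_pos'].round(3))"
```

```text
t: 13.73
position: [0.4802, 0.3543, 0.2304]
tcp_rot: [0.707, 0.707, -0.001, 0.0]
contact_force: [0.4, -1.2, -0.4]
gripper_width: 0.0449
finger_force: 0.0
13.7333 [0.48017725 0.35425965 0.23039921] [-0.2    0.435 -0.68   1.709  0.302  1.106 -0.973]
13.7833 [0.47996697 0.35305204 0.22907964] [-0.199  0.436 -0.679  1.711  0.302  1.106 -0.973]
```

```bash
python3 -m creep '[{"tx":0.3,"ty":-0.05,"tz":0.7,"wx":0,"wy":0,"wz":0,"gripper":45},{"tx":0,"ty":0,"tz":1,"wx":0,"wy":0,"wz":0,"gripper":45},{"tx":0,"ty":0,"tz":1,"wx":0,"wy":0,"wz":0,"gripper":45},{"tx":0,"ty":0,"tz":1,"wx":0,"wy":0,"wz":0,"gripper":45},{"tx":0,"ty":0,"tz":0.8,"wx":0,"wy":0,"wz":0,"gripper":45},{"tx":0,"ty":0,"tz":0.5,"wx":0,"wy":0,"wz":0,"gripper":45},{"tx":0,"ty":0,"tz":0,"wx":0,"wy":0,"wz":0,"gripper":34},{"tx":0,"ty":0,"tz":0,"wx":0,"wy":0,"wz":0,"gripper":26},{"tx":0,"ty":0,"tz":0,"wx":0,"wy":0,"wz":0,"gripper":20},{"tx":0,"ty":0,"tz":0,"wx":0,"wy":0,"wz":0,"gripper":15},{"tx":0,"ty":0,"tz":0,"wx":0,"wy":0,"wz":0,"gripper":10},{"tx":0,"ty":0,"tz":0,"wx":0,"wy":0,"wz":0,"gripper":10}]' 25
python3 -c "
from cell import arm
s=arm.sense();print(s['t'],s['position'],s['joint_pos'].round(3));arm.grab_frame('top')
s=arm.sense();print(s['t'],s['position'],s['joint_pos'].round(3))"
```

```text
t: 14.78
position: [0.4791, 0.3617, 0.1327]
tcp_rot: [0.707, 0.707, 0.001, 0.0]
contact_force: [0.3, -0.1, 3.1]
gripper_width: 0.0204
finger_force: 25.0
14.7833 [0.47914741 0.36169799 0.13272993] [-0.253  0.542 -0.633  1.797  0.391  0.929 -1.057]
14.8333 [0.47913435 0.36171276 0.1327118 ] [-0.253  0.542 -0.633  1.797  0.391  0.929 -1.057]
```

```bash
python3 -m creep '[{"tx":0,"ty":0,"tz":-0.3,"wx":0,"wy":0,"wz":0,"gripper":10},{"tx":0,"ty":0,"tz":-0.6,"wx":0,"wy":0,"wz":0,"gripper":10},{"tx":0,"ty":0,"tz":-1,"wx":0,"wy":0,"wz":0,"gripper":10},{"tx":0,"ty":0,"tz":-1,"wx":0,"wy":0,"wz":0,"gripper":10},{"tx":0,"ty":0,"tz":-1,"wx":0,"wy":0,"wz":0,"gripper":10},{"tx":0,"ty":0,"tz":-1,"wx":0,"wy":0,"wz":0,"gripper":10},{"tx":0,"ty":0,"tz":-1,"wx":0,"wy":0,"wz":0,"gripper":10},{"tx":0,"ty":0,"tz":-1,"wx":0,"wy":0,"wz":0,"gripper":10},{"tx":-0.5,"ty":0.3,"tz":-0.8,"wx":0,"wy":0,"wz":0,"gripper":10},{"tx":-0.8,"ty":0.3,"tz":0,"wx":0,"wy":0,"wz":0,"gripper":10},{"tx":-1,"ty":0.3,"tz":0,"wx":0,"wy":0,"wz":0,"gripper":10},{"tx":-1,"ty":0.3,"tz":0,"wx":0,"wy":0,"wz":0,"gripper":10}]'
python3 -m creep '[{"tx":-1,"ty":0.3,"tz":0,"wx":0,"wy":0,"wz":0,"gripper":10},{"tx":-1,"ty":0.3,"tz":0,"wx":0,"wy":0,"wz":0,"gripper":10},{"tx":-1,"ty":0.3,"tz":0,"wx":0,"wy":0,"wz":0,"gripper":10},{"tx":-1,"ty":0.3,"tz":0,"wx":0,"wy":0,"wz":0,"gripper":10},{"tx":-1,"ty":0.3,"tz":0,"wx":0,"wy":0,"wz":0,"gripper":10},{"tx":-1,"ty":0.3,"tz":0,"wx":0,"wy":0,"wz":0,"gripper":10},{"tx":-1,"ty":0.3,"tz":0,"wx":0,"wy":0,"wz":0,"gripper":10},{"tx":-1,"ty":0.3,"tz":0,"wx":0,"wy":0,"wz":0,"gripper":10},{"tx":-1,"ty":0.3,"tz":0,"wx":0,"wy":0,"wz":0,"gripper":10},{"tx":-1,"ty":0.3,"tz":0,"wx":0,"wy":0,"wz":0,"gripper":10},{"tx":-1,"ty":0.3,"tz":0,"wx":0,"wy":0,"wz":0,"gripper":10},{"tx":-1,"ty":0.3,"tz":0,"wx":0,"wy":0,"wz":0,"gripper":10}]'
python3 -m creep '[{"tx":-0.9,"ty":0.3,"tz":0,"wx":0,"wy":0,"wz":0,"gripper":10},{"tx":-0.8,"ty":0.3,"tz":0,"wx":0,"wy":0,"wz":0,"gripper":10},{"tx":-0.6,"ty":0,"tz":0,"wx":0,"wy":0,"wz":0,"gripper":10},{"tx":-0.4,"ty":0,"tz":0,"wx":0,"wy":0,"wz":0,"gripper":10},{"tx":0,"ty":0,"tz":0,"wx":0,"wy":0,"wz":0,"gripper":10},{"tx":0,"ty":0,"tz":0,"wx":0,"wy":0,"wz":0,"gripper":10}]'
cat >> h.py <<'E'
def belly(f,P,half=28):
    """column middle of the dark silhouette near the widest part of a held bottle, TCP at P"""
    g=cv2.cvtColor(f["frame"],cv2.COLOR_RGB2GRAY);u=proj(f,np.array(P)-[0,0,.06]);out=[]
    for r in range(int(u[1]),int(u[1])+12,3):
        x=int(u[0])-half+np.flatnonzero(g[r,int(u[0])-half:int(u[0])+half]<70);out.append((r,x[0],x[-1],(x[0]+x[-1])/2))
    return u,out
E
python3 - <<'E'
from h import *
f=arm.grab_frame("scene");s=arm.sense();print(s['t'],s['position'],s['joint_pos'].round(3));print(belly(f,s['position']))
E
```

```text
t: 15.83
position: [0.5024, 0.2945, 0.2862]
tcp_rot: [0.707, 0.707, -0.0, 0.0]
contact_force: [1.3, -0.2, -4.5]
gripper_width: 0.0205
finger_force: 25.0
t: 16.83
position: [0.5742, 0.0541, 0.2858]
tcp_rot: [0.707, 0.707, -0.0, -0.0]
contact_force: [0.1, 0.2, -4.9]
gripper_width: 0.0205
finger_force: 25.0
t: 17.33
position: [0.586, 0.0017, 0.2857]
tcp_rot: [0.707, 0.707, 0.0, -0.0]
contact_force: [-0.4, 0.1, -4.9]
gripper_width: 0.0206
finger_force: 25.0
17.3833 [0.58611256 0.00257245 0.28584562] [ 0.375  0.345 -0.585  1.67   0.202  1.188 -0.257]
(array([329.62067656, 163.00429645]), [(163, np.int64(312), np.int64(356), np.float64(334.0)), (166, np.int64(301), np.int64(356), np.float64(328.5)), (169, np.int64(301), np.int64(356), np.float64(328.5)), (172, np.int64(301), np.int64(356), np.float64(328.5))])
```

```bash
python3 -m creep '[{"tx":-0.23,"ty":0.16,"tz":0.25,"wx":0,"wy":0,"wz":0,"gripper":10},{"tx":0,"ty":0,"tz":1,"wx":0,"wy":0,"wz":0,"gripper":10},{"tx":0,"ty":0,"tz":1,"wx":0,"wy":0,"wz":0,"gripper":10},{"tx":0,"ty":0,"tz":1,"wx":0,"wy":0,"wz":0,"gripper":10},{"tx":0,"ty":0,"tz":1,"wx":0,"wy":0,"wz":0,"gripper":10},{"tx":0,"ty":0,"tz":1,"wx":0,"wy":0,"wz":0,"gripper":10},{"tx":0,"ty":0,"tz":1,"wx":0,"wy":0,"wz":0,"gripper":10},{"tx":0,"ty":0,"tz":0.6,"wx":0,"wy":0,"wz":0,"gripper":10},{"tx":0,"ty":0,"tz":0.3,"wx":0,"wy":0,"wz":0,"gripper":10},{"tx":0,"ty":0,"tz":0.2,"wx":0,"wy":0,"wz":0,"gripper":10},{"tx":0,"ty":0,"tz":0,"wx":0,"wy":0,"wz":0,"gripper":10},{"tx":0,"ty":0,"tz":0,"wx":0,"wy":0,"wz":0,"gripper":10}]'
```

```text
t: 18.38
position: [0.5905, -0.0032, 0.1395]
tcp_rot: [0.707, 0.707, 0.001, 0.001]
contact_force: [-0.7, 0.0, -4.7]
gripper_width: 0.0203
finger_force: 25.0
```

```bash
python3 -m creep '[{"tx":0.06,"ty":-0.05,"tz":0.13,"wx":0,"wy":0,"wz":0,"gripper":10},{"tx":0,"ty":0,"tz":0.1,"wx":0,"wy":0,"wz":0,"gripper":10},{"tx":0,"ty":0,"tz":0.06,"wx":0,"wy":0,"wz":0,"gripper":10},{"tx":0,"ty":0,"tz":0.03,"wx":0,"wy":0,"wz":0,"gripper":10},{"tx":0,"ty":0,"tz":0,"wx":0,"wy":0,"wz":0,"gripper":10}]'
python3 -m creep '[{"tx":0,"ty":0,"tz":0.03,"wx":0,"wy":0,"wz":0,"gripper":10},{"tx":0,"ty":0,"tz":0,"wx":0,"wy":0,"wz":0,"gripper":10}]'
```

```text
t: 18.8
position: [0.589, -0.0022, 0.1328]
tcp_rot: [0.707, 0.707, 0.0, 0.0]
contact_force: [-0.6, -0.1, -0.7]
gripper_width: 0.0202
finger_force: 25.0
t: 18.97
position: [0.5892, -0.0022, 0.1328]
tcp_rot: [0.707, 0.707, 0.0, 0.001]
contact_force: [-2.0, -0.8, 5.7]
gripper_width: 0.0202
finger_force: 25.0
```

```bash
python3 -m creep '[{"tx":0,"ty":0,"tz":0,"wx":0,"wy":0,"wz":0,"gripper":22},{"tx":0,"ty":0,"tz":0,"wx":0,"wy":0,"wz":0,"gripper":26},{"tx":0,"ty":0,"tz":0,"wx":0,"wy":0,"wz":0,"gripper":40},{"tx":0,"ty":0,"tz":0,"wx":0,"wy":0,"wz":0,"gripper":42},{"tx":0,"ty":0,"tz":-0.4,"wx":0,"wy":0,"wz":0,"gripper":42},{"tx":0,"ty":0,"tz":-1,"wx":0,"wy":0,"wz":0,"gripper":42},{"tx":0,"ty":0,"tz":-1,"wx":0,"wy":0,"wz":0,"gripper":42},{"tx":0,"ty":0,"tz":-1,"wx":0,"wy":0,"wz":0,"gripper":42},{"tx":0,"ty":0,"tz":-1,"wx":0,"wy":0,"wz":0,"gripper":42},{"tx":0.5,"ty":-0.4,"tz":-1,"wx":0,"wy":0,"wz":0,"gripper":42},{"tx":1,"ty":-0.6,"tz":-0.8,"wx":0,"wy":0,"wz":0,"gripper":42},{"tx":1,"ty":-0.7,"tz":0,"wx":0,"wy":0,"wz":0,"gripper":42}]'
python3 -m creep '[{"tx":1,"ty":-0.7,"tz":0,"wx":0,"wy":0,"wz":0,"gripper":45},{"tx":1,"ty":-0.7,"tz":0,"wx":0,"wy":0,"wz":0,"gripper":45},{"tx":1,"ty":-0.7,"tz":0,"wx":0,"wy":0,"wz":0,"gripper":45},{"tx":1,"ty":-0.7,"tz":0,"wx":0,"wy":0,"wz":0,"gripper":45},{"tx":1,"ty":-0.7,"tz":0,"wx":0,"wy":0,"wz":0,"gripper":45},{"tx":1,"ty":-0.7,"tz":0,"wx":0,"wy":0,"wz":0,"gripper":45},{"tx":1,"ty":-0.7,"tz":0,"wx":0,"wy":0,"wz":0,"gripper":45},{"tx":1,"ty":-0.7,"tz":0,"wx":0,"wy":0,"wz":0,"gripper":45},{"tx":1,"ty":-0.7,"tz":0,"wx":0,"wy":0,"wz":0,"gripper":45},{"tx":1,"ty":-0.7,"tz":0,"wx":0,"wy":0,"wz":0,"gripper":45},{"tx":1,"ty":-0.6,"tz":0.4,"wx":0,"wy":0,"wz":0,"gripper":45},{"tx":1,"ty":-0.4,"tz":0.4,"wx":0,"wy":0,"wz":0,"gripper":45}]'
python3 - <<'E'
from h import *
for n in("top","scene"):
    f=arm.grab_frame(n);q=proj(f,[.588,-.006,.136]);c=cork(f,q);r=cork(f,proj(f,[.6724,.0102,.136]));
    print(n,q,c,r)
    if c is not None and r is not None: a,b=plane(f,c,.136),plane(f,r,.136);print(a,b,b-a, np.linalg.norm(b-a))
s=arm.sense();print(s['t'],s['position'],s['joint_pos'].round(3))
E
```

```text
t: 19.97
position: [0.557, 0.0484, 0.2598]
tcp_rot: [0.708, 0.706, 0.003, 0.002]
contact_force: [0.2, 0.0, 1.4]
gripper_width: 0.042
finger_force: 0.0
t: 20.97
position: [0.394, 0.2893, 0.2405]
tcp_rot: [0.707, 0.707, 0.001, 0.001]
contact_force: [0.1, -1.0, -0.2]
gripper_width: 0.045
finger_force: 0.0
top [325.88177428 160.26689205] [326.75259679 160.25495751] [318.76593625 123.22011952]
[ 0.58800122 -0.00795942  0.136     ] [0.67313147 0.00888123 0.136     ] [0.08513025 0.01684065 0.        ] 0.08677998879681846
scene [325.69914673 196.09237922] [326.1436673  195.74669187] [339.11021308 221.43864805]
[ 0.58696079 -0.00486992  0.136     ] [0.67185806 0.0116909  0.136     ] [0.08489727 0.01656082 0.        ] 0.08649744058015922
21.0667 [0.39241754 0.29104084 0.23958817] [-0.063  0.246 -0.768  1.933  0.196  1.038 -0.909]
```

```bash
python3 -m creep '[{"tx":0.1,"ty":0.16,"tz":0.4,"wx":0,"wy":0,"wz":0,"gripper":45},{"tx":0,"ty":0,"tz":0.9,"wx":0,"wy":0,"wz":0,"gripper":45},{"tx":0,"ty":0,"tz":1,"wx":0,"wy":0,"wz":0,"gripper":45},{"tx":0,"ty":0,"tz":1,"wx":0,"wy":0,"wz":0,"gripper":45},{"tx":0,"ty":0,"tz":1,"wx":0,"wy":0,"wz":0,"gripper":45},{"tx":0,"ty":0,"tz":0.8,"wx":0,"wy":0,"wz":0,"gripper":45},{"tx":0,"ty":0,"tz":0.4,"wx":0,"wy":0,"wz":0,"gripper":45},{"tx":0,"ty":0,"tz":0,"wx":0,"wy":0,"wz":0,"gripper":45}]'
python3 -m creep '[{"tx":0,"ty":0,"tz":0,"wx":0,"wy":0,"wz":0,"gripper":34},{"tx":0,"ty":0,"tz":0,"wx":0,"wy":0,"wz":0,"gripper":26},{"tx":0,"ty":0,"tz":0,"wx":0,"wy":0,"wz":0,"gripper":20},{"tx":0,"ty":0,"tz":0,"wx":0,"wy":0,"wz":0,"gripper":15},{"tx":0,"ty":0,"tz":0,"wx":0,"wy":0,"wz":0,"gripper":10},{"tx":0,"ty":0,"tz":0,"wx":0,"wy":0,"wz":0,"gripper":10}]' 25
python3 -c "
from cell import arm
s=arm.sense();print(s['t'],s['position'],s['joint_pos'].round(3))"
```

```text
t: 21.73
position: [0.3982, 0.2882, 0.1279]
tcp_rot: [0.708, 0.706, -0.002, -0.0]
contact_force: [0.7, 0.2, -0.4]
gripper_width: 0.0451
finger_force: 0.0
t: 22.23
position: [0.3979, 0.2902, 0.1302]
tcp_rot: [0.707, 0.707, 0.0, -0.0]
contact_force: [-2.9, 1.0, 4.2]
gripper_width: 0.0202
finger_force: 24.9
22.2333 [0.39791385 0.29019362 0.1302405 ] [-0.146  0.398 -0.698  2.041  0.347  0.819 -1.048]
```

```bash
python3 -m creep '[{"tx":0,"ty":0,"tz":-0.3,"wx":0,"wy":0,"wz":0,"gripper":10},{"tx":0,"ty":0,"tz":-0.6,"wx":0,"wy":0,"wz":0,"gripper":10},{"tx":0,"ty":0,"tz":-1,"wx":0,"wy":0,"wz":0,"gripper":10},{"tx":0,"ty":0,"tz":-1,"wx":0,"wy":0,"wz":0,"gripper":10},{"tx":0,"ty":0,"tz":-1,"wx":0,"wy":0,"wz":0,"gripper":10},{"tx":0,"ty":0,"tz":-1,"wx":0,"wy":0,"wz":0,"gripper":10},{"tx":0,"ty":0,"tz":-1,"wx":0,"wy":0,"wz":0,"gripper":10},{"tx":0,"ty":0,"tz":-1,"wx":0,"wy":0,"wz":0,"gripper":10},{"tx":-0.3,"ty":0.4,"tz":-0.8,"wx":0,"wy":0,"wz":0,"gripper":10},{"tx":-0.8,"ty":0.7,"tz":0,"wx":0,"wy":0,"wz":0,"gripper":10},{"tx":-0.8,"ty":0.7,"tz":0,"wx":0,"wy":0,"wz":0,"gripper":10},{"tx":-0.8,"ty":0.7,"tz":0,"wx":0,"wy":0,"wz":0,"gripper":10}]'
python3 -m creep '[{"tx":-0.8,"ty":0.7,"tz":0,"wx":0,"wy":0,"wz":0,"gripper":10},{"tx":-0.8,"ty":0.7,"tz":0,"wx":0,"wy":0,"wz":0,"gripper":10},{"tx":-0.8,"ty":0.7,"tz":0,"wx":0,"wy":0,"wz":0,"gripper":10},{"tx":-0.9,"ty":0.7,"tz":0,"wx":0,"wy":0,"wz":0,"gripper":10},{"tx":-0.9,"ty":0.7,"tz":0,"wx":0,"wy":0,"wz":0,"gripper":10},{"tx":-0.9,"ty":0.7,"tz":0,"wx":0,"wy":0,"wz":0,"gripper":10},{"tx":-0.9,"ty":0.6,"tz":0,"wx":0,"wy":0,"wz":0,"gripper":10},{"tx":-0.8,"ty":0.5,"tz":0,"wx":0,"wy":0,"wz":0,"gripper":10},{"tx":-0.6,"ty":0.4,"tz":0,"wx":0,"wy":0,"wz":0,"gripper":10},{"tx":-0.4,"ty":0.2,"tz":0,"wx":0,"wy":0,"wz":0,"gripper":10},{"tx":0,"ty":0,"tz":0,"wx":0,"wy":0,"wz":0,"gripper":10},{"tx":0,"ty":0,"tz":0,"wx":0,"wy":0,"wz":0,"gripper":10}]'
python3 -c "
from cell import arm
arm.grab_frame('top');s=arm.sense();print(s['t'],s['position'],s['joint_pos'].round(3))"
```

```text
t: 23.23
position: [0.4484, 0.235, 0.2846]
tcp_rot: [0.707, 0.707, 0.0, 0.001]
contact_force: [0.4, -0.3, -3.8]
gripper_width: 0.0203
finger_force: 24.9
t: 24.23
position: [0.5656, 0.0803, 0.2837]
tcp_rot: [0.707, 0.707, 0.0, -0.0]
contact_force: [-1.3, 1.1, -4.7]
gripper_width: 0.0202
finger_force: 24.9
24.2833 [0.56529286 0.08110907 0.28375588] [ 0.278  0.328 -0.629  1.705  0.206  1.176 -0.404]
```

```bash
python3 -m creep '[{"tx":-0.2,"ty":0.39,"tz":0.25,"wx":0,"wy":0,"wz":0,"gripper":10},{"tx":0,"ty":0,"tz":1,"wx":0,"wy":0,"wz":0,"gripper":10},{"tx":0,"ty":0,"tz":1,"wx":0,"wy":0,"wz":0,"gripper":10},{"tx":0,"ty":0,"tz":1,"wx":0,"wy":0,"wz":0,"gripper":10},{"tx":0,"ty":0,"tz":1,"wx":0,"wy":0,"wz":0,"gripper":10},{"tx":0,"ty":0,"tz":1,"wx":0,"wy":0,"wz":0,"gripper":10},{"tx":0,"ty":0,"tz":1,"wx":0,"wy":0,"wz":0,"gripper":10},{"tx":0,"ty":0,"tz":0.6,"wx":0,"wy":0,"wz":0,"gripper":10},{"tx":0,"ty":0,"tz":0.3,"wx":0,"wy":0,"wz":0,"gripper":10},{"tx":0,"ty":0,"tz":0.2,"wx":0,"wy":0,"wz":0,"gripper":10},{"tx":0,"ty":0,"tz":0,"wx":0,"wy":0,"wz":0,"gripper":10},{"tx":0,"ty":0,"tz":0,"wx":0,"wy":0,"wz":0,"gripper":10}]'
```

```text
t: 25.28
position: [0.5745, 0.0762, 0.1375]
tcp_rot: [0.707, 0.707, 0.001, 0.0]
contact_force: [-0.7, -0.0, -3.0]
gripper_width: 0.0206
finger_force: 24.9
```

```bash
python3 -m creep '[{"tx":0.04,"ty":-0.06,"tz":0.13,"wx":0,"wy":0,"wz":0,"gripper":10},{"tx":0,"ty":0,"tz":0.1,"wx":0,"wy":0,"wz":0,"gripper":10},{"tx":0,"ty":0,"tz":0.08,"wx":0,"wy":0,"wz":0,"gripper":10},{"tx":0,"ty":0,"tz":0.03,"wx":0,"wy":0,"wz":0,"gripper":10},{"tx":0,"ty":0,"tz":0,"wx":0,"wy":0,"wz":0,"gripper":10}]'
python3 -m creep '[{"tx":0,"ty":0,"tz":0.03,"wx":0,"wy":0,"wz":0,"gripper":10},{"tx":0,"ty":0,"tz":0,"wx":0,"wy":0,"wz":0,"gripper":10}]'
```

```text
t: 25.7
position: [0.5728, 0.0767, 0.1303]
tcp_rot: [0.707, 0.707, 0.0, 0.0]
contact_force: [0.4, 0.9, 0.0]
gripper_width: 0.0203
finger_force: 24.9
t: 25.87
position: [0.5729, 0.0768, 0.1302]
tcp_rot: [0.707, 0.707, 0.0, 0.0]
contact_force: [-1.8, -1.0, 5.0]
gripper_width: 0.0203
finger_force: 24.9
```

```bash
python3 -m creep '[{"tx":0,"ty":0,"tz":0,"wx":0,"wy":0,"wz":0,"gripper":22},{"tx":0,"ty":0,"tz":0,"wx":0,"wy":0,"wz":0,"gripper":26},{"tx":0,"ty":0,"tz":0,"wx":0,"wy":0,"wz":0,"gripper":40},{"tx":0,"ty":0,"tz":0,"wx":0,"wy":0,"wz":0,"gripper":42},{"tx":0,"ty":0,"tz":-0.4,"wx":0,"wy":0,"wz":0,"gripper":42},{"tx":0,"ty":0,"tz":-1,"wx":0,"wy":0,"wz":0,"gripper":42},{"tx":0,"ty":0,"tz":-1,"wx":0,"wy":0,"wz":0,"gripper":42},{"tx":0,"ty":0,"tz":-1,"wx":0,"wy":0,"wz":0,"gripper":42},{"tx":0,"ty":0,"tz":-1,"wx":0,"wy":0,"wz":0,"gripper":42},{"tx":0,"ty":0,"tz":-1,"wx":0,"wy":0,"wz":0,"gripper":60},{"tx":0,"ty":0,"tz":-0.8,"wx":0,"wy":0,"wz":0,"gripper":87},{"tx":0,"ty":0,"tz":0,"wx":0,"wy":0,"wz":0,"gripper":87}]'
cat > kin.py <<'E'
import numpy as np, itertools
from scipy.spatial.transform import Rotation as R
from scipy.optimize import least_squares
D=[([1.101,.469,-.049,1.532,.024,1.141,-.082],[.288,-.610,.2405],[.976,.2186,0,-.001]),
([.886,.354,-.395,1.637,.145,1.179,.453],[.4807,-.3695,.2811],[.7085,.7057,0,0]),
([-.038,.386,-.664,1.645,.249,1.196,-.756],[.5342,.2694,.2811],[.7064,.7078,0,0]),
([-.083,.538,-.599,1.802,.373,.915,-.847],[.5396,.2622,.1288],[.7073,.7069,0,0]),
([.475,.378,-.555,1.619,.208,1.204,-.122],[.603,-.0781,.2864],[.7065,.7077,0,0]),
([-.253,.542,-.633,1.797,.391,.929,-1.057],[.4791,.3617,.1327],[.707,.707,0,0]),
([-.146,.398,-.698,2.041,.347,.819,-1.048],[.3979,.2902,.1302],[.707,.707,0,0])]
def fk(q,s,p):
    h,a,L1,e,L2,L3,o1,o7=p
    r=lambda ax,x:R.from_euler(ax,x)
    T=r('z',s[0]*q[0]+o1);P=T.apply([a,0,h]);T=T*r('y',q[1]);P=P+T.apply([e,0,L1]);T=T*r('z',s[1]*q[2])*r('y',q[3]);P=P+T.apply([-e,0,L2])
    T=T*r('z',s[2]*q[4])*r('y',q[5])*r('z',s[3]*q[6]+o7);return P+T.apply([0,0,L3]),T
def fit():
    best=None
    for s in itertools.product((1,-1),repeat=4):
        for o7 in(0,1.57,3.14,-1.57):
            def res(p):
                o=[]
                for q,x,k in D:
                    P,T=fk(q,s,p);o+=list((P-x)*5)+list((T.inv()*R.from_quat(k)).as_rotvec())
                return np.array(o)
            f=least_squares(res,[.3,0,.35,0,.35,.25,0,o7],max_nfev=60)
            if best is None or f.cost<best[0]:best=(f.cost,s,f.x)
    return best
if __name__=="__main__":
    b=fit();print(b[0],b[1],b[2].round(4).tolist())
    for q,x,k in D:print((fk(q,b[1],b[2])[0]-x).round(4))
E
python3 kin.py
python3 - <<'E'
from h import *
f=arm.grab_frame("top")
for n in("scene","top"):
    f=arm.grab_frame(n);c=cork(f,proj(f,[.572,.079,.136]));r=cork(f,proj(f,[.6563,.0949,.136]))
    if c is not None and r is not None: a,b=plane(f,c,.136),plane(f,r,.136);print(n,a,b,b-a, np.linalg.norm(b-a))
s=arm.sense();print(s['t'],s['position'],s['joint_pos'].round(3))
E
```

```text
t: 26.87
position: [0.5747, 0.0774, 0.2575]
tcp_rot: [0.707, 0.707, 0.003, 0.002]
contact_force: [0.6, 0.9, 0.5]
gripper_width: 0.0547
finger_force: 0.0
0.0014604660486679584 (-1, -1, -1, -1) [-1.1711, 0.0017, 0.5799, -0.0124, 0.4658, -1.0906, -0.0652, 1.5051]
[-0.0035  0.0026 -0.0033]
[-0.0002  0.0032 -0.0022]
[ 0.0029 -0.0017 -0.0005]
[0.0016 0.0007 0.0024]
[ 0.0014 -0.001  -0.0014]
[0.002  0.0006 0.0026]
[-0.0022  0.0049  0.0024]
scene [0.56913807 0.08043193 0.136     ] [0.65550387 0.09675564 0.136     ] [0.0863658  0.01632372 0.        ] 0.08789490901796128
27.0167 [0.57231046 0.07633731 0.25279729] [ 0.273  0.365 -0.618  1.73   0.232  1.121 -0.417]
```

```bash
python3 -m creep '[{"tx":-1,"ty":-0.5,"tz":-0.33,"wx":0,"wy":0,"wz":0,"gripper":87},{"tx":-1,"ty":-0.5,"tz":-0.33,"wx":0,"wy":0,"wz":0,"gripper":87},{"tx":-1,"ty":-0.5,"tz":-0.33,"wx":0,"wy":0,"wz":0,"gripper":87},{"tx":-1,"ty":-0.5,"tz":-0.33,"wx":0,"wy":0,"wz":0,"gripper":87},{"tx":-1,"ty":-0.5,"tz":-0.33,"wx":0,"wy":0,"wz":0,"gripper":87},{"tx":-1,"ty":-0.5,"tz":-0.33,"wx":0,"wy":0,"wz":0,"gripper":87},{"tx":-1,"ty":-0.5,"tz":-0.33,"wx":0,"wy":0,"wz":0,"gripper":87},{"tx":-1,"ty":-0.5,"tz":-0.33,"wx":0,"wy":0,"wz":0,"gripper":87},{"tx":-1,"ty":-0.5,"tz":-0.33,"wx":0,"wy":0,"wz":0,"gripper":87},{"tx":-1,"ty":-0.5,"tz":-0.33,"wx":0,"wy":0,"wz":0,"gripper":87},{"tx":-1,"ty":-0.5,"tz":-0.33,"wx":0,"wy":0,"wz":0,"gripper":87},{"tx":-1,"ty":-0.5,"tz":-0.33,"wx":0,"wy":0,"wz":0,"gripper":87}]'
python3 -m creep '[{"tx":0,"ty":0,"tz":0,"wx":0,"wy":0.07,"wz":0,"gripper":87},{"tx":0,"ty":0,"tz":0,"wx":0,"wy":0.07,"wz":0,"gripper":87},{"tx":0,"ty":0,"tz":0,"wx":0,"wy":0.07,"wz":0,"gripper":87},{"tx":0,"ty":0,"tz":0,"wx":0,"wy":0.07,"wz":0,"gripper":87},{"tx":0,"ty":0,"tz":0,"wx":0,"wy":0.07,"wz":0,"gripper":87},{"tx":0,"ty":0,"tz":0,"wx":0,"wy":0.07,"wz":0,"gripper":87},{"tx":0,"ty":0,"tz":0,"wx":0,"wy":0,"wz":0,"gripper":87}]'
python3 - <<'E'
from h import *
n="top"
f=arm.grab_frame(n);
for p,r0 in(([.604,-.091],[.6884,-.0744]),([.588,-.006],[.6724,.0102]),([.571,.079],[.6563,.0949])):
    c=cork(f,proj(f,p+[.136]));r=cork(f,proj(f,r0+[.136]))
    if c is not None and r is not None: a,b=plane(f,c,.136),plane(f,r,.136);print(n,a,b,b-a)
s=arm.sense()
import kin
kin.D.append((s['joint_pos'],s['position'],s['tcp_rot']))
print(s['t'],s['position'].round(4).tolist(),s['joint_pos'].round(4).tolist(),s['tcp_rot'].round(4).tolist())
b=kin.fit();print(b[0],b[1],b[2].round(4).tolist())
for q,x,k in kin.D:print((kin.fk(q,b[1],b[2])[0]-x).round(4))
E
```

```text
t: 28.02
position: [0.4512, -0.1643, 0.3314]
tcp_rot: [0.707, 0.707, -0.0, -0.001]
contact_force: [0.3, 0.1, -0.3]
gripper_width: 0.0873
finger_force: 0.0
t: 28.6
position: [0.4509, -0.1674, 0.3283]
tcp_rot: [0.672, 0.665, 0.229, -0.232]
contact_force: [-0.4, -1.1, -1.1]
gripper_width: 0.0869
finger_force: 0.0
top [ 0.60417142 -0.09336169  0.136     ] [ 0.68915986 -0.07578866  0.136     ] [0.08498844 0.01757303 0.        ]
top [ 0.58799377 -0.00790081  0.136     ] [0.67305842 0.00883292 0.136     ] [0.08506465 0.01673374 0.        ]
top [0.57069135 0.07734484 0.136     ] [0.6570634  0.09346636 0.136     ] [0.08637205 0.01612153 0.        ]
28.65 [0.4514, -0.1655, 0.3295] [0.9506, 0.3127, -0.4642, 1.7358, -0.4392, 1.4707, 0.5988] [0.671, 0.6665, 0.2285, -0.2308]
0.004252537568595028 (-1, -1, -1, -1) [0.1968, 0.0003, 0.588, -0.0113, 0.4595, 0.2876, -0.0636, 1.5085]
[-0.0031  0.0049 -0.0033]
[-0.0025  0.004  -0.002 ]
[ 0.0006 -0.0002 -0.0005]
[ 0.0034 -0.0007  0.0031]
[-0.0012  0.0005 -0.0014]
[ 0.0046 -0.0006  0.0032]
[-0.0019  0.0036  0.0041]
[ 0.0099  0.0005 -0.0032]
```

```bash
cat > ik.py <<'E'
from kin import *
S=(-1,-1,-1,-1);p=[.1968,.0003,.588,-.0113,.4595,.2876,-.0636,1.5085]
lo=np.array([-2.59,-.33,-1.39,.1,-1.04,.21,-2.66])+.04;hi=np.array([2.59,1.99,1.29,2.45,4.18,1.99,2.66])-.04
def rot(psi,a,roll):
    z=np.array([np.cos(psi)*np.cos(a),np.sin(psi)*np.cos(a),-np.sin(a)]);y=np.array([np.sin(psi),-np.cos(psi),0]);x=np.cross(y,z)
    return R.from_matrix(np.c_[x,y,z])*R.from_euler('z',roll)
def ik(P,T,q0):
    def res(q):
        X,O=fk(q,S,p);return np.r_[(X-P)*10,(O.inv()*T).as_rotvec()*2,(q-q0)*.01]
    f=least_squares(res,np.clip(q0,lo+.001,hi-.001),bounds=(lo,hi),max_nfev=80);r=res(f.x)
    return f.x,np.linalg.norm(r[:3])/10,np.linalg.norm(r[3:6])/2
E
python3 - <<'E'
from ik import *
d=np.pi/180;q0=np.array([.95,.31,-.46,1.74,-.44,1.47,.6])
for psi in(-10,30,60,90):
  for a in(15,30,45):
    for roll in(0,180):
      q,e,o=min((ik(np.array([.4216,-.064,.055]),rot(psi*d,a*d,roll*d),x) for x in(q0,np.array([.2,.2,0,2.2,0,.5,0]),np.array([1,.3,.3,2,-.5,1,1.5]))),key=lambda r:r[1]+r[2])
      print(psi,a,roll,round(e,3),round(o,3),q.round(2) if e+o<.02 else "")
E
```

```text
-10 15 0 0.073 0.798 
-10 15 180 0.087 0.609 
-10 30 0 0.057 0.649 
-10 30 180 0.073 0.516 
-10 45 0 0.038 0.43 
-10 45 180 0.048 0.346 
30 15 0 0.025 0.272 
30 15 180 0.033 0.244 
30 30 0 0.025 0.275 
30 30 180 0.033 0.247 
30 45 0 0.019 0.206 
30 45 180 0.025 0.183 
60 15 0 0.0 0.0 [ 1.55  1.32 -1.11  2.32 -0.42  0.42  0.63]
60 15 180 0.009 0.068 
60 30 0 0.0 0.0 [ 1.46  1.07 -1.08  2.35 -0.43  0.35  0.51]
60 30 180 0.0 0.0 [ 1.56  1.33 -1.34  2.35  0.59  0.37  2.62]
60 45 0 0.0 0.0 [ 1.03  0.62 -0.57  2.35 -1.    0.56  0.95]
60 45 180 0.0 0.0 [ 1.43  1.   -1.25  2.36  0.46  0.32  2.62]
90 15 0 0.0 0.0 [ 0.7   0.89 -0.11  2.03 -0.82  1.4   1.27]
90 15 180 0.0 0.0 [ 0.52  0.89  0.13  2.03 -0.9   1.53 -1.76]
90 30 0 0.0 0.0 [ 0.62  0.74 -0.06  2.08 -0.8   1.23  1.21]
90 30 180 0.0 0.0 [ 0.44  0.75  0.18  2.08 -0.88  1.34 -1.83]
90 45 0 0.0 0.0 [ 0.51  0.61 -0.01  2.13 -0.76  1.04  1.11]
90 45 180 0.0 0.0 [ 0.31  0.62  0.25  2.13 -0.86  1.15 -1.92]
```

Run:
```python
from h import *
from ik import *
t0=cv2.imread("pics/top0.png")
ft=arm.grab_frame("top")
g=cv2.cvtColor(t0,cv2.COLOR_BGR2GRAY);hsv=cv2.cvtColor(t0,cv2.COLOR_BGR2HSV)
sub=g[215:255,330:372];bg=np.median(g[215:255,372:395])
m=((sub<bg-12)|(sub>bg+35)).astype(np.uint8);cs=max(cv2.findContours(m,0,1)[0],key=cv2.contourArea);c,r=cv2.minEnclosingCircle(cv2.convexHull(cs));c=np.array(c)+[330,215]
P=plane(ft,c,.085);print("top",bg,c,r,P,"radius m",np.linalg.norm(plane(ft,c+[r,0],.085)-P))
s0=cv2.imread("pics/scene0.png");gs=cv2.cvtColor(s0,cv2.COLOR_BGR2GRAY);fs=arm.grab_frame("scene")
sub=gs[155:210,275:318];bg=np.median(gs[155:210,262:276]);m=(sub<bg-15).astype(np.uint8);cs=max(cv2.findContours(m,0,1)[0],key=cv2.contourArea);x,y,w,h=cv2.boundingRect(cs);print("scene",bg,x+275,y+155,w,h)
for v in(.4216,):
    print(proj(fs,[v,-.064+.034,.085]),proj(fs,[v,-.064-.034,.085]),proj(fs,[v-.034,-.064,.085]),proj(fs,[v+.0285,-.064,0]))
d=np.pi/180
q=np.array([.95,.31,-.46,1.74,-.44,1.47,.6])
for nm,P,a,ro in[("pre",[.4216,-.165,.2],25,0),("pre2",[.4216,-.165,.055],25,0),("grasp",[.4216,-.064,.055],25,0),("lift",[.4216,-.064,.2],25,0),("pan",[.46,-.325,.2],20,0),("pan",[.46,-.325,.14],20,60),("p",[.46,-.325,.14],20,120),("p",[.46,-.325,.14],20,180)]:
    q,e,o=ik(np.array(P),rot(90*d,a*d,ro*d),q);print(nm,round(e,4),round(o,4),q.round(2))
```

```text
top 135.0 [351.70671844 233.39922523] 14.096939086914062 [ 0.4226452  -0.06520192  0.085     ] radius m 0.03321222062330435
scene 135.0 283 163 27 41
[308.16931184 169.51436799] [281.55039456 171.60120384] [293.88000964 162.57358332] [297.10293691 202.81637322]
pre 0.0 0.0 [ 1.07  0.65 -0.48  1.87 -0.56  1.49  0.85]
pre2 0.0 0.0 [ 1.03  0.88 -0.43  1.9  -0.5   1.28  0.98]
grasp 0.0 0.0 [ 0.95  0.85 -0.49  2.06 -0.61  1.1   1.  ]
lift 0.0 0.0 [ 1.    0.59 -0.55  2.03 -0.66  1.34  0.85]
pan 0.0 0.0 [ 1.12  0.85 -0.45  1.49 -0.49  1.77  0.79]
pan 0.0 0.0 [ 0.95  0.88 -0.16  1.51 -0.57  1.78 -0.07]
p 0.0 0.0 [ 0.78  0.88  0.11  1.51 -0.68  1.87 -0.98]
p 0.0 0.0 [ 0.66  0.9   0.31  1.51 -0.75  1.95 -1.93]
```

```bash
python3 -m creep '[{"tx":0,"ty":0,"tz":0,"wx":0,"wy":0.0716,"wz":0,"gripper":87},{"tx":0,"ty":0,"tz":0,"wx":0,"wy":0.0716,"wz":0,"gripper":87},{"tx":0,"ty":0,"tz":0,"wx":0,"wy":0.0716,"wz":0,"gripper":87},{"tx":0,"ty":0,"tz":0,"wx":0,"wy":0.0716,"wz":0,"gripper":87},{"tx":0,"ty":0,"tz":0,"wx":0,"wy":0.0716,"wz":0,"gripper":87},{"tx":0,"ty":0,"tz":0,"wx":0,"wy":0,"wz":0,"gripper":87}]'
cat >> h.py <<'E'
from scipy.spatial.transform import Rotation as Rn
def to(*pts):
    s=arm.sense();r=Rn.from_quat(s["tcp_rot"]);P=s["position"];z=r.apply([0,0,1]);print("t",round(s["t"],2),"P",P.round(4),"pitch",np.degrees(np.arcsin(-z[2])).round(1),"z",z.round(3),"y",r.apply([0,1,0]).round(3),"q",s["joint_pos"].round(2))
    for p in pts: print(p,"units",(r.inv().apply(np.array(p)-P)/.02).round(2));P=np.array(p)
E
python3 -c "
from h import *
to([.423,-.165,.2],[.423,-.165,.055],[.423,-.063,.055])"
```

```text
t: 29.25
position: [0.4516, -0.1636, 0.3294]
tcp_rot: [0.58, 0.577, 0.405, -0.408]
contact_force: [-0.0, -0.8, -0.7]
gripper_width: 0.0867
finger_force: 0.0
t 29.25 P [ 0.4516 -0.1636  0.3294] pitch 19.8 z [-0.001  0.941 -0.338] y [ 1.    -0.001 -0.006] q [ 1.06  0.56 -0.5   1.72 -0.71  1.7   0.74]
[0.423, -0.165, 0.2] units [-6.12 -1.39  2.13]
[0.423, -0.165, 0.055] units [-6.82  0.04  2.45]
[0.423, -0.063, 0.055] units [ 1.72 -0.01  4.8 ]
```

```bash
python3 -m creep '[{"tx":-1,"ty":-0.11,"tz":0.35,"wx":0,"wy":0,"wz":0,"gripper":87},{"tx":-1,"ty":-0.11,"tz":0.35,"wx":0,"wy":0,"wz":0,"gripper":87},{"tx":-1,"ty":-0.11,"tz":0.35,"wx":0,"wy":0,"wz":0,"gripper":87},{"tx":-1,"ty":-0.11,"tz":0.35,"wx":0,"wy":0,"wz":0,"gripper":87},{"tx":-1,"ty":-0.11,"tz":0.35,"wx":0,"wy":0,"wz":0,"gripper":87},{"tx":-1,"ty":-0.11,"tz":0.35,"wx":0,"wy":0,"wz":0,"gripper":87},{"tx":-1,"ty":-0.11,"tz":0.35,"wx":0,"wy":0,"wz":0,"gripper":87},{"tx":-1,"ty":-0.11,"tz":0.35,"wx":0,"wy":0,"wz":0,"gripper":87},{"tx":-1,"ty":-0.11,"tz":0.35,"wx":0,"wy":0,"wz":0,"gripper":87},{"tx":-1,"ty":-0.11,"tz":0.35,"wx":0,"wy":0,"wz":0,"gripper":87},{"tx":-1,"ty":-0.11,"tz":0.35,"wx":0,"wy":0,"wz":0,"gripper":87},{"tx":-0.5,"ty":-0.11,"tz":0.2,"wx":0,"wy":0,"wz":0,"gripper":87}]'
python3 -m creep '[{"tx":0,"ty":0,"tz":0,"wx":0,"wy":0,"wz":0,"gripper":87}]'
python3 - <<'E'
from h import *
f=arm.grab_frame("wrist");cv2.imwrite("pics/w2.png",f["frame"][:,:,::-1])
to([.423,-.165,.055],[.423,-.063,.055])
print(proj(f,[.4222,-.063,.085]),proj(f,[.4222,-.063,0]),proj(f,[.4222+.034,-.063,.085]),proj(f,[.4222-.034,-.063,.085]))
E
```

```text
t: 30.25
position: [0.4265, -0.1651, 0.0881]
tcp_rot: [0.579, 0.581, 0.404, -0.405]
contact_force: [-0.3, 0.7, -0.5]
gripper_width: 0.0868
finger_force: 0.0
t: 30.33
position: [0.4259, -0.165, 0.0882]
tcp_rot: [0.579, 0.58, 0.405, -0.406]
contact_force: [-0.0, -0.1, 0.2]
gripper_width: 0.0871
finger_force: 0.0
t 30.38 P [ 0.4265 -0.1652  0.0894] pitch 20.1 z [-0.001  0.939 -0.343] y [1.    0.001 0.001] q [ 1.04  0.88 -0.43  1.84 -0.58  1.38  1.01]
[0.423, -0.165, 0.055] units [-1.61 -0.18  0.6 ]
[0.423, -0.063, 0.055] units [1.75 0.01 4.79]
[317.7540282  166.44477334] [318.81606362 251.16580332] [365.21468003 166.38456798] [270.32283161 166.50494135]
```

View pics/w2.png

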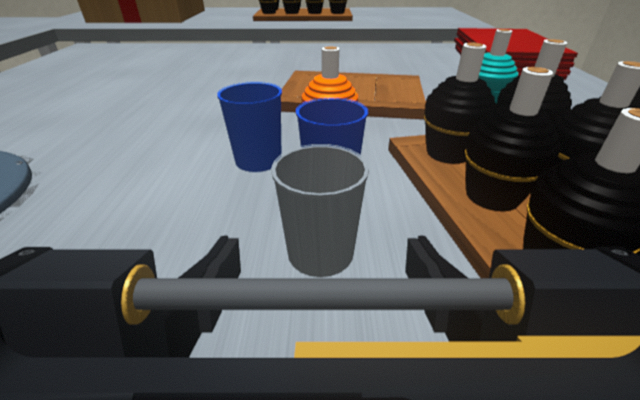

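The wrist view shows the steel cup centred between the open fingers, rim centre near (319,170), 2 px from the predicted column. The blue cups are well behind it.

```bash
python3 -m creep '[{"tx":-0.8,"ty":-0.08,"tz":0.3,"wx":0,"wy":0,"wz":0,"gripper":87},{"tx":-0.81,"ty":-0.07,"tz":0.3,"wx":0,"wy":0,"wz":0,"gripper":87},{"tx":0.22,"ty":0,"tz":0.6,"wx":0,"wy":0,"wz":0,"gripper":87},{"tx":0.22,"ty":0,"tz":0.6,"wx":0,"wy":0,"wz":0,"gripper":87},{"tx":0.22,"ty":0,"tz":0.6,"wx":0,"wy":0,"wz":0,"gripper":87},{"tx":0.22,"ty":0,"tz":0.6,"wx":0,"wy":0,"wz":0,"gripper":87},{"tx":0.22,"ty":0,"tz":0.6,"wx":0,"wy":0,"wz":0,"gripper":87},{"tx":0.22,"ty":0,"tz":0.6,"wx":0,"wy":0,"wz":0,"gripper":87},{"tx":0.22,"ty":0,"tz":0.6,"wx":0,"wy":0,"wz":0,"gripper":87},{"tx":0.18,"ty":0,"tz":0.5,"wx":0,"wy":0,"wz":0,"gripper":87},{"tx":0,"ty":0,"tz":0,"wx":0,"wy":0,"wz":0,"gripper":87},{"tx":0,"ty":0,"tz":0,"wx":0,"wy":0,"wz":0,"gripper":87}]'
python3 -c "
from h import *
to([.423,-.064,.055])"
```

```text
t: 31.38
position: [0.4231, -0.0649, 0.0545]
tcp_rot: [0.579, 0.579, 0.406, -0.406]
contact_force: [0.2, -1.1, 0.8]
gripper_width: 0.0866
finger_force: 0.0
t 31.38 P [ 0.4231 -0.0649  0.0545] pitch 20.0 z [-0.     0.94  -0.341] y [ 1.  0. -0.] q [ 0.97  0.91 -0.48  1.99 -0.66  1.16  1.06]
[0.423, -0.064, 0.055] units [ 0.04 -0.    0.04]
```

```bash
python3 -m creep '[{"tx":0,"ty":0,"tz":0,"wx":0,"wy":0,"wz":0,"gripper":75},{"tx":0,"ty":0,"tz":0,"wx":0,"wy":0,"wz":0,"gripper":68},{"tx":0,"ty":0,"tz":0,"wx":0,"wy":0,"wz":0,"gripper":62},{"tx":0,"ty":0,"tz":0,"wx":0,"wy":0,"wz":0,"gripper":55},{"tx":0,"ty":0,"tz":0,"wx":0,"wy":0,"wz":0,"gripper":55},{"tx":0,"ty":0,"tz":0,"wx":0,"wy":0,"wz":0,"gripper":55},{"tx":0.25,"ty":0,"tz":-0.1,"wx":0,"wy":0,"wz":0,"gripper":55},{"tx":0.5,"ty":0,"tz":-0.18,"wx":0,"wy":0,"wz":0,"gripper":55}]' 20
python3 -c "
from h import *
to([.423,-.065,.19],[.455,-.325,.19])"
```

```text
t: 32.05
position: [0.4227, -0.0657, 0.07]
tcp_rot: [0.58, 0.579, 0.405, -0.406]
contact_force: [0.2, -0.7, -1.8]
gripper_width: 0.065
finger_force: 20.0
t 32.05 P [ 0.4227 -0.0657  0.07  ] pitch 20.0 z [ 0.     0.94  -0.342] y [ 1.    -0.001 -0.002] q [ 0.98  0.88 -0.49  2.   -0.67  1.18  1.05]
[0.423, -0.065, 0.19] units [ 5.65  0.   -2.02]
[0.455, -0.325, 0.19] units [ -4.44   1.61 -12.22]
```

```bash
python3 -m creep '[{"tx":0.94,"ty":0,"tz":-0.34,"wx":0,"wy":0,"wz":0,"gripper":55},{"tx":0.94,"ty":0,"tz":-0.34,"wx":0,"wy":0,"wz":0,"gripper":55},{"tx":0.94,"ty":0,"tz":-0.34,"wx":0,"wy":0,"wz":0,"gripper":55},{"tx":0.94,"ty":0,"tz":-0.34,"wx":0,"wy":0,"wz":0,"gripper":55},{"tx":0.94,"ty":0,"tz":-0.34,"wx":0,"wy":0,"wz":0,"gripper":55},{"tx":0.94,"ty":0,"tz":-0.34,"wx":0,"wy":0,"wz":0,"gripper":55},{"tx":-0.15,"ty":0.05,"tz":-0.4,"wx":0,"wy":0,"wz":0,"gripper":55},{"tx":-0.27,"ty":0.1,"tz":-0.75,"wx":0,"wy":0,"wz":0,"gripper":55},{"tx":-0.34,"ty":0.13,"tz":-0.94,"wx":0,"wy":0,"wz":0,"gripper":55},{"tx":-0.34,"ty":0.13,"tz":-0.94,"wx":0,"wy":0,"wz":0,"gripper":55},{"tx":-0.34,"ty":0.13,"tz":-0.94,"wx":0,"wy":0,"wz":0,"gripper":55},{"tx":-0.34,"ty":0.13,"tz":-0.94,"wx":0,"wy":0,"wz":0,"gripper":55}]'
python3 -m creep '[{"tx":-0.34,"ty":0.13,"tz":-0.94,"wx":0,"wy":0,"wz":0,"gripper":55},{"tx":-0.34,"ty":0.13,"tz":-0.94,"wx":0,"wy":0,"wz":0,"gripper":55},{"tx":-0.34,"ty":0.13,"tz":-0.94,"wx":0,"wy":0,"wz":0,"gripper":55},{"tx":-0.34,"ty":0.13,"tz":-0.94,"wx":0,"wy":0,"wz":0,"gripper":55},{"tx":-0.34,"ty":0.13,"tz":-0.94,"wx":0,"wy":0,"wz":0,"gripper":55},{"tx":-0.34,"ty":0.13,"tz":-0.94,"wx":0,"wy":0,"wz":0,"gripper":55},{"tx":-0.27,"ty":0.1,"tz":-0.75,"wx":0,"wy":0,"wz":0,"gripper":55},{"tx":-0.15,"ty":0.05,"tz":-0.4,"wx":0,"wy":0,"wz":0,"gripper":55},{"tx":0,"ty":0,"tz":0,"wx":0,"wy":-0.045,"wz":0,"gripper":55},{"tx":0,"ty":0,"tz":0,"wx":0,"wy":-0.045,"wz":0,"gripper":55},{"tx":0,"ty":0,"tz":0,"wx":0,"wy":0,"wz":0,"gripper":55}]'
python3 - <<'E'
from h import *
to([.455,-.325,.15])
import ik
s=arm.sense();q=s['joint_pos'];d=np.pi/180
for ro in(0,45,90,135,165,180):
    q,e,o=ik.ik(np.array([.455,-.325,.15]),ik.rot(90*d,28*d,ro*d),q);print(ro,round(e,4),round(o,4),q.round(2))
f=arm.grab_frame("top");t=[plane(f,u,.04) for u in((427,167),(489,173),(483,250),(417,246))];print(np.mean(t,0))
E
```

```text
t: 33.05
position: [0.4361, -0.1712, 0.1899]
tcp_rot: [0.58, 0.579, 0.405, -0.406]
contact_force: [0.4, -0.1, -1.9]
gripper_width: 0.0645
finger_force: 20.0
t: 33.97
position: [0.4558, -0.3134, 0.1927]
tcp_rot: [0.606, 0.608, 0.363, -0.362]
contact_force: [0.7, 0.9, -1.3]
gripper_width: 0.065
finger_force: 20.0
t 33.97 P [ 0.4558 -0.3134  0.1927] pitch 28.2 z [-0.     0.881 -0.473] y [1.    0.001 0.003] q [ 1.09  0.8  -0.39  1.51 -0.48  1.66  0.85]
[0.455, -0.325, 0.15] units [-2.16 -0.05  0.5 ]
0 0.0 0.0 [ 1.07  0.83 -0.38  1.54 -0.43  1.64  0.86]
45 0.0 0.0 [ 0.95  0.81 -0.17  1.54 -0.52  1.69  0.18]
90 0.0 0.0 [ 0.83  0.8   0.03  1.54 -0.6   1.75 -0.52]
135 0.0 0.0 [ 0.7   0.81  0.22  1.54 -0.67  1.81 -1.21]
165 0.0 0.0 [ 0.63  0.83  0.35  1.54 -0.72  1.86 -1.68]
180 0.0 0.0 [ 0.59  0.84  0.41  1.54 -0.74  1.88 -1.91]
[ 0.47988875 -0.32523517  0.04      ]
```

```bash
python3 -m creep '[{"tx":-0.6,"ty":0,"tz":0.76,"wx":0,"wy":0,"wz":0,"gripper":55},{"tx":-0.6,"ty":0,"tz":0.76,"wx":0,"wy":0,"wz":0,"gripper":55},{"tx":-0.58,"ty":0,"tz":0.75,"wx":0,"wy":0,"wz":0,"gripper":55},{"tx":0,"ty":0,"tz":0,"wx":0,"wy":0,"wz":0.04,"gripper":55},{"tx":0,"ty":0,"tz":0,"wx":0,"wy":0,"wz":0.075,"gripper":55},{"tx":0,"ty":0,"tz":0,"wx":0,"wy":0,"wz":0.075,"gripper":55},{"tx":0,"ty":0,"tz":0,"wx":0,"wy":0,"wz":0.075,"gripper":55},{"tx":0,"ty":0,"tz":0,"wx":0,"wy":0,"wz":0.075,"gripper":55},{"tx":0,"ty":0,"tz":0,"wx":0,"wy":0,"wz":0.075,"gripper":55},{"tx":0,"ty":0,"tz":0,"wx":0,"wy":0,"wz":0.075,"gripper":55},{"tx":0,"ty":0,"tz":0,"wx":0,"wy":0,"wz":0.075,"gripper":55},{"tx":0,"ty":0,"tz":0,"wx":0,"wy":0,"wz":0.075,"gripper":55}]'
python3 -c "
from h import *
to([.455,-.29,.14])"
```

```text
t: 35.02
position: [0.4546, -0.2906, 0.1371]
tcp_rot: [0.824, 0.236, 0.142, -0.496]
contact_force: [-0.1, -0.0, -1.9]
gripper_width: 0.0652
finger_force: 20.0
t 35.02 P [ 0.4546 -0.2906  0.1371] pitch 27.9 z [ 0.     0.883 -0.468] y [ 0.53  -0.397 -0.749] q [ 0.91  0.81 -0.13  1.59 -0.59  1.62  0.02]
[0.455, -0.29, 0.14] units [ 0.09 -0.11 -0.04]
```

```bash
python3 -m creep '[{"tx":0,"ty":0,"tz":0,"wx":0,"wy":0,"wz":0.075,"gripper":55},{"tx":0,"ty":0,"tz":0,"wx":0,"wy":0,"wz":0.075,"gripper":55},{"tx":0,"ty":0,"tz":0,"wx":0,"wy":0,"wz":0.075,"gripper":55},{"tx":0,"ty":0,"tz":0,"wx":0,"wy":0,"wz":0.075,"gripper":55},{"tx":0,"ty":0,"tz":0,"wx":0,"wy":0,"wz":0.075,"gripper":55},{"tx":0,"ty":0,"tz":0,"wx":0,"wy":0,"wz":0.06,"gripper":55},{"tx":0,"ty":0,"tz":0,"wx":0,"wy":0,"wz":0.06,"gripper":55},{"tx":0,"ty":0,"tz":0,"wx":0,"wy":0,"wz":0.06,"gripper":55},{"tx":0,"ty":0,"tz":0,"wx":0,"wy":0,"wz":0.06,"gripper":55},{"tx":0,"ty":0,"tz":0,"wx":0,"wy":0,"wz":0.06,"gripper":55},{"tx":0,"ty":0,"tz":0,"wx":0,"wy":0,"wz":0.06,"gripper":55},{"tx":0,"ty":0,"tz":0,"wx":0,"wy":0,"wz":0.06,"gripper":55}]'
python3 -m creep '[{"tx":0,"ty":0,"tz":0,"wx":0,"wy":0,"wz":0.06,"gripper":55},{"tx":0,"ty":0,"tz":0,"wx":0,"wy":0,"wz":0.06,"gripper":55},{"tx":0,"ty":0,"tz":0,"wx":0,"wy":0,"wz":0.06,"gripper":55},{"tx":0,"ty":0,"tz":0,"wx":0,"wy":0,"wz":0.06,"gripper":55},{"tx":0,"ty":0,"tz":0,"wx":0,"wy":0,"wz":0.06,"gripper":55},{"tx":0,"ty":0,"tz":0,"wx":0,"wy":0,"wz":0.06,"gripper":55},{"tx":0,"ty":0,"tz":0,"wx":0,"wy":0,"wz":0.06,"gripper":55},{"tx":0,"ty":0,"tz":0,"wx":0,"wy":0,"wz":0.06,"gripper":55},{"tx":0,"ty":0,"tz":0,"wx":0,"wy":0,"wz":0.06,"gripper":55},{"tx":0,"ty":0,"tz":0,"wx":0,"wy":0,"wz":0,"gripper":55},{"tx":0,"ty":0,"tz":0,"wx":0,"wy":0,"wz":0,"gripper":55},{"tx":0,"ty":0,"tz":0,"wx":0,"wy":0,"wz":0,"gripper":55}]'
python3 -c "
from h import *
to([.455,-.29,.14])
f=arm.grab_frame('scene');cv2.imwrite('pics/d.png',cv2.resize(f['frame'][110:270,120:330],None,fx=3,fy=3)[:,:,::-1])"
```

```text
t: 36.02
position: [0.4548, -0.2905, 0.137]
tcp_rot: [0.806, -0.29, -0.174, -0.485]
contact_force: [-0.2, -0.2, -2.3]
gripper_width: 0.0652
finger_force: 20.0
t: 37.02
position: [0.455, -0.2907, 0.1375]
tcp_rot: [0.618, -0.594, -0.357, -0.372]
contact_force: [1.0, -0.5, -1.8]
gripper_width: 0.0651
finger_force: 19.9
t 37.02 P [ 0.455  -0.2907  0.1375] pitch 28.0 z [ 0.     0.883 -0.47 ] y [-0.999 -0.019 -0.036] q [ 0.58  0.84  0.38  1.61 -0.8   1.79 -1.83]
[0.455, -0.29, 0.14] units [-0.13 -0.01 -0.03]
```

View pics/d.png

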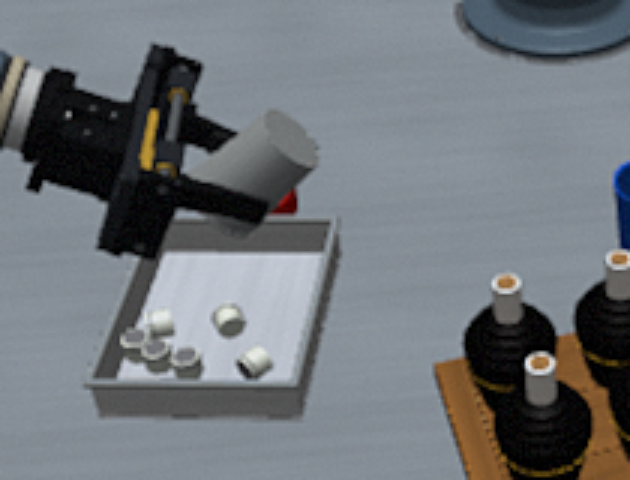

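All six caps are in the pan, at crop positions (135,341), (160,322), (155,350), (186,358), (229,319) and (255,362), and the cup is still held mouth down. Next I roll it upright and take it back.

```bash
python3 -m creep '[{"tx":0,"ty":0,"tz":0,"wx":0,"wy":0,"wz":-0.076,"gripper":55},{"tx":0,"ty":0,"tz":0,"wx":0,"wy":0,"wz":-0.076,"gripper":55},{"tx":0,"ty":0,"tz":0,"wx":0,"wy":0,"wz":-0.076,"gripper":55},{"tx":0,"ty":0,"tz":0,"wx":0,"wy":0,"wz":-0.076,"gripper":55},{"tx":0,"ty":0,"tz":0,"wx":0,"wy":0,"wz":-0.076,"gripper":55},{"tx":0,"ty":0,"tz":0,"wx":0,"wy":0,"wz":-0.076,"gripper":55},{"tx":0,"ty":0,"tz":0,"wx":0,"wy":0,"wz":-0.076,"gripper":55},{"tx":0,"ty":0,"tz":0,"wx":0,"wy":0,"wz":-0.076,"gripper":55},{"tx":0,"ty":0,"tz":0,"wx":0,"wy":0,"wz":-0.076,"gripper":55},{"tx":0,"ty":0,"tz":0,"wx":0,"wy":0,"wz":-0.076,"gripper":55},{"tx":0,"ty":0,"tz":0,"wx":0,"wy":0,"wz":-0.076,"gripper":55},{"tx":0,"ty":0,"tz":0,"wx":0,"wy":0,"wz":-0.076,"gripper":55}]'
python3 -m creep '[{"tx":0,"ty":0,"tz":0,"wx":0,"wy":0,"wz":-0.076,"gripper":55},{"tx":0,"ty":0,"tz":0,"wx":0,"wy":0,"wz":-0.076,"gripper":55},{"tx":0,"ty":0,"tz":0,"wx":0,"wy":0,"wz":-0.076,"gripper":55},{"tx":0,"ty":0,"tz":0,"wx":0,"wy":0,"wz":-0.076,"gripper":55},{"tx":0,"ty":0,"tz":0,"wx":0,"wy":0,"wz":-0.076,"gripper":55},{"tx":0,"ty":0,"tz":0,"wx":0,"wy":0,"wz":-0.076,"gripper":55},{"tx":0,"ty":0,"tz":0,"wx":0,"wy":0,"wz":-0.076,"gripper":55},{"tx":0,"ty":0,"tz":0,"wx":0,"wy":0,"wz":-0.076,"gripper":55},{"tx":0,"ty":0,"tz":0,"wx":0,"wy":0,"wz":-0.076,"gripper":55},{"tx":0,"ty":0,"tz":0,"wx":0,"wy":0,"wz":-0.076,"gripper":55},{"tx":0,"ty":0,"tz":0,"wx":0,"wy":0,"wz":-0.076,"gripper":55},{"tx":0,"ty":0,"tz":0,"wx":0,"wy":0,"wz":-0.076,"gripper":55}]'
python3 -m creep '[{"tx":0,"ty":0,"tz":0,"wx":0,"wy":0,"wz":-0.076,"gripper":55},{"tx":0,"ty":0,"tz":0,"wx":0,"wy":0,"wz":-0.074,"gripper":55},{"tx":0,"ty":0,"tz":0,"wx":0,"wy":0.045,"wz":0,"gripper":55},{"tx":0,"ty":0,"tz":0,"wx":0,"wy":0.045,"wz":0,"gripper":55},{"tx":0,"ty":0,"tz":0,"wx":0,"wy":0,"wz":0,"gripper":55}]'
python3 -c "
from h import *
to([.423,-.08,.15],[.423,-.08,.058])"
```

```text
t: 38.07
position: [0.4548, -0.2912, 0.138]
tcp_rot: [0.857, -0.04, -0.023, -0.514]
contact_force: [-0.1, -0.2, -1.6]
gripper_width: 0.0648
finger_force: 20.0
t: 39.07
position: [0.4546, -0.2914, 0.138]
tcp_rot: [0.672, 0.532, 0.32, -0.403]
contact_force: [0.4, 0.3, -1.4]
gripper_width: 0.0648
finger_force: 20.0
t: 39.48
position: [0.4534, -0.2922, 0.1354]
tcp_rot: [0.58, 0.577, 0.406, -0.407]
contact_force: [-1.2, 0.2, -2.8]
gripper_width: 0.0649
finger_force: 20.0
t 39.48 P [ 0.4534 -0.2922  0.1354] pitch 19.8 z [ 0.002  0.941 -0.339] y [ 1.    -0.003 -0.004] q [ 1.1   0.92 -0.4   1.54 -0.51  1.64  0.9 ]
[0.423, -0.08, 0.15] units [ 4.28 -1.56  9.73]
[0.423, -0.08, 0.058] units [-4.33  0.02  1.56]
```

```bash
python3 -m creep '[{"tx":0.39,"ty":-0.08,"tz":0.5,"wx":0,"wy":0,"wz":0,"gripper":55},{"tx":0.39,"ty":-0.15,"tz":0.95,"wx":0,"wy":0,"wz":0,"gripper":55},{"tx":0.39,"ty":-0.15,"tz":0.95,"wx":0,"wy":0,"wz":0,"gripper":55},{"tx":0.39,"ty":-0.15,"tz":0.95,"wx":0,"wy":0,"wz":0,"gripper":55},{"tx":0.39,"ty":-0.15,"tz":0.95,"wx":0,"wy":0,"wz":0,"gripper":55},{"tx":0.39,"ty":-0.15,"tz":0.95,"wx":0,"wy":0,"wz":0,"gripper":55},{"tx":0.39,"ty":-0.15,"tz":0.95,"wx":0,"wy":0,"wz":0,"gripper":55},{"tx":0.39,"ty":-0.15,"tz":0.95,"wx":0,"wy":0,"wz":0,"gripper":55},{"tx":0.39,"ty":-0.15,"tz":0.95,"wx":0,"wy":0,"wz":0,"gripper":55},{"tx":0.39,"ty":-0.15,"tz":0.95,"wx":0,"wy":0,"wz":0,"gripper":55},{"tx":0.3,"ty":-0.15,"tz":0.6,"wx":0,"wy":0,"wz":0,"gripper":55},{"tx":0,"ty":0,"tz":0,"wx":0,"wy":0,"wz":0,"gripper":55}]'
python3 -m creep '[{"tx":-0.8,"ty":0,"tz":0.29,"wx":0,"wy":0,"wz":0,"gripper":55},{"tx":-0.94,"ty":0,"tz":0.34,"wx":0,"wy":0,"wz":0,"gripper":55},{"tx":-0.94,"ty":0,"tz":0.34,"wx":0,"wy":0,"wz":0,"gripper":55},{"tx":-0.7,"ty":0,"tz":0.25,"wx":0,"wy":0,"wz":0,"gripper":55},{"tx":-0.4,"ty":0,"tz":0.15,"wx":0,"wy":0,"wz":0,"gripper":55},{"tx":0,"ty":0,"tz":0,"wx":0,"wy":0,"wz":0,"gripper":55},{"tx":0,"ty":0,"tz":0,"wx":0,"wy":0,"wz":0,"gripper":55}]'
python3 -c "
from h import *
to([.423,-.08,.055])
r=Rn.from_quat(arm.sense()['tcp_rot']);print(r.as_matrix().round(3))"
```

```text
t: 40.48
position: [0.4222, -0.0778, 0.1521]
tcp_rot: [0.578, 0.58, 0.405, -0.407]
contact_force: [0.1, 0.8, -0.9]
gripper_width: 0.0648
finger_force: 20.0
t: 41.07
position: [0.424, -0.0815, 0.0707]
tcp_rot: [0.58, 0.578, 0.406, -0.406]
contact_force: [0.1, -0.0, -0.8]
gripper_width: 0.0646
finger_force: 20.0
t 41.07 P [ 0.424  -0.0815  0.0707] pitch 20.0 z [ 0.001  0.94  -0.342] y [ 1.    -0.002 -0.001] q [ 1.    0.89 -0.49  1.97 -0.64  1.21  1.04]
[0.423, -0.08, 0.055] units [-0.71 -0.05  0.34]
[[ 0.002  1.     0.001]
 [ 0.342 -0.002  0.94 ]
 [ 0.94  -0.001 -0.342]]
```

Down the last 15 mm in decreasing steps, watching force.

```bash
python3 -m creep '[{"tx":-0.28,"ty":0,"tz":0.1,"wx":0,"wy":0,"wz":0,"gripper":55},{"tx":-0.2,"ty":0,"tz":0.07,"wx":0,"wy":0,"wz":0,"gripper":55},{"tx":-0.15,"ty":0,"tz":0.055,"wx":0,"wy":0,"wz":0,"gripper":55},{"tx":-0.06,"ty":0,"tz":0.02,"wx":0,"wy":0,"wz":0,"gripper":55},{"tx":0,"ty":0,"tz":0,"wx":0,"wy":0,"wz":0,"gripper":55}]'
python3 -m creep '[{"tx":-0.05,"ty":0,"tz":0.018,"wx":0,"wy":0,"wz":0,"gripper":55},{"tx":0,"ty":0,"tz":0,"wx":0,"wy":0,"wz":0,"gripper":55}]'
```

```text
t: 41.48
position: [0.4236, -0.0811, 0.0558]
tcp_rot: [0.58, 0.578, 0.406, -0.406]
contact_force: [-0.3, 0.2, -1.0]
gripper_width: 0.0649
finger_force: 20.0
t: 41.65
position: [0.4236, -0.0811, 0.0548]
tcp_rot: [0.58, 0.579, 0.406, -0.406]
contact_force: [0.6, 0.2, -2.0]
gripper_width: 0.0648
finger_force: 20.0
```

```bash
python3 -m creep '[{"tx":-0.04,"ty":0,"tz":0.014,"wx":0,"wy":0,"wz":0,"gripper":55},{"tx":0,"ty":0,"tz":0,"wx":0,"wy":0,"wz":0,"gripper":55}]'
python3 -m creep '[{"tx":-0.03,"ty":0,"tz":0.01,"wx":0,"wy":0,"wz":0,"gripper":55},{"tx":0,"ty":0,"tz":0,"wx":0,"wy":0,"wz":0,"gripper":55}]'
```

```text
t: 41.82
position: [0.4237, -0.081, 0.0543]
tcp_rot: [0.58, 0.578, 0.406, -0.406]
contact_force: [0.1, -1.4, 0.3]
gripper_width: 0.0648
finger_force: 20.0
t: 41.98
position: [0.4237, -0.0809, 0.0543]
tcp_rot: [0.579, 0.578, 0.406, -0.406]
contact_force: [-0.6, -2.4, 5.5]
gripper_width: 0.0649
finger_force: 19.8
```

```bash
python3 -m creep '[{"tx":0,"ty":0,"tz":0,"wx":0,"wy":0,"wz":0,"gripper":67},{"tx":0,"ty":0,"tz":0,"wx":0,"wy":0,"wz":0,"gripper":70},{"tx":0,"ty":0,"tz":0,"wx":0,"wy":0,"wz":0,"gripper":80},{"tx":0,"ty":0,"tz":0,"wx":0,"wy":0,"wz":0,"gripper":86},{"tx":0,"ty":0,"tz":0,"wx":0,"wy":0,"wz":0,"gripper":86},{"tx":-0.1,"ty":0,"tz":-0.3,"wx":0,"wy":0,"wz":0,"gripper":86},{"tx":-0.22,"ty":0,"tz":-0.6,"wx":0,"wy":0,"wz":0,"gripper":86},{"tx":-0.22,"ty":0,"tz":-0.6,"wx":0,"wy":0,"wz":0,"gripper":86},{"tx":-0.22,"ty":0,"tz":-0.6,"wx":0,"wy":0,"wz":0,"gripper":86},{"tx":-0.22,"ty":0,"tz":-0.6,"wx":0,"wy":0,"wz":0,"gripper":86},{"tx":-0.1,"ty":0,"tz":-0.7,"wx":0,"wy":0,"wz":0,"gripper":86},{"tx":0,"ty":0,"tz":-0.7,"wx":0,"wy":0,"wz":0,"gripper":86}]'
python3 -m creep '[{"tx":0,"ty":0,"tz":-0.8,"wx":0,"wy":0,"wz":0,"gripper":86},{"tx":0.4,"ty":0,"tz":-0.8,"wx":0,"wy":0,"wz":0,"gripper":86},{"tx":0.8,"ty":0,"tz":-0.8,"wx":0,"wy":0,"wz":0,"gripper":86},{"tx":0.8,"ty":0,"tz":-0.8,"wx":0,"wy":0,"wz":0,"gripper":86},{"tx":0.8,"ty":0,"tz":-0.8,"wx":0,"wy":0,"wz":0,"gripper":86},{"tx":0.8,"ty":0,"tz":-0.8,"wx":0,"wy":0,"wz":0,"gripper":86},{"tx":0.8,"ty":0,"tz":-0.8,"wx":0,"wy":0,"wz":0,"gripper":86},{"tx":0.4,"ty":0,"tz":-0.3,"wx":0,"wy":0,"wz":0,"gripper":86},{"tx":0,"ty":0,"tz":0,"wx":0,"wy":0,"wz":0,"gripper":86}]'
python3 - <<'E'
from h import *
to()
f=arm.grab_frame("scene");g=arm.grab_frame("top")
cv2.imwrite("pics/e.png",np.vstack([cv2.resize(f["frame"][100:310,110:500],(780,420)),cv2.resize(g["frame"][95:290,140:500],(332,180)).repeat(1,0) if 0 else cv2.copyMakeBorder(cv2.resize(g["frame"][95:290,140:500],(332,180)),0,0,0,448,cv2.BORDER_CONSTANT)])[:,:,::-1])
for n,im in(("scene",f),("top",g)):
  for p,r0 in(([.604,-.091],[.6884,-.0744]),([.588,-.006],[.6724,.0102]),([.571,.079],[.6563,.0949])):
    c=cork(im,proj(im,p+[.136]));r=cork(im,proj(im,r0+[.136]))
    if c is not None and r is not None: a,b=plane(im,c,.136),plane(im,r,.136);print(n,a[:2].round(4),b[:2].round(4),((b-a)[:2]-[.0845,.016]).round(4))
E
```

```text
t: 42.98
position: [0.4233, -0.1676, 0.0607]
tcp_rot: [0.58, 0.578, 0.405, -0.406]
contact_force: [0.4, -1.0, 0.8]
gripper_width: 0.0861
finger_force: 0.0
t: 43.73
position: [0.4241, -0.2456, 0.193]
tcp_rot: [0.581, 0.579, 0.406, -0.403]
contact_force: [-0.5, -0.2, -0.5]
gripper_width: 0.0859
finger_force: 0.0
t 43.73 P [ 0.4241 -0.2456  0.193 ] pitch 20.2 z [ 0.004  0.938 -0.345] y [ 1.    -0.003  0.001] q [ 1.11  0.77 -0.42  1.69 -0.56  1.63  0.91]
scene [ 0.6026 -0.0903] [ 0.6879 -0.0728] [0.0008 0.0015]
scene [ 0.5869 -0.0049] [0.6719 0.0117] [0.0004 0.0006]
scene [0.5691 0.0804] [0.6555 0.0968] [0.0019 0.0003]
top [ 0.6042 -0.0934] [ 0.6892 -0.0758] [0.0005 0.0016]
top [ 0.588  -0.0079] [0.6731 0.0089] [0.0006 0.0008]
top [0.5708 0.0773] [0.6571 0.0934] [0.0018 0.0001]
```

View pics/e.png

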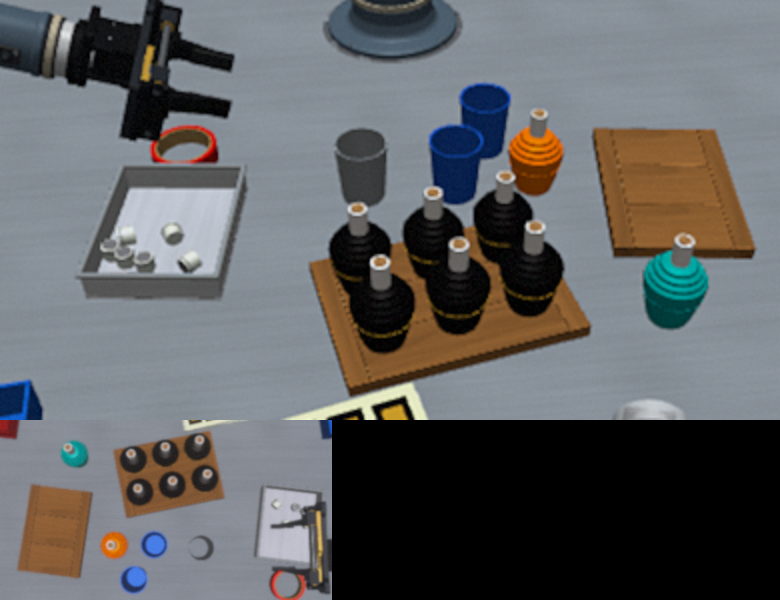

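The picture shows all six bottles upright in a 2×3 grid, each near bottle within 2 mm of its spot. Six caps lie in the pan at around (100–190, 230–262). The empty cup stands upright at (361,165), the tape is where it was, and the gripper is clear of everything.

```bash
python3 -c "
from cell import arm
print(arm.sign_off())"
```

```text
the job is handed in; nothing more can be done
None
```

The job is handed in at about 44 s of the 72 s allowed: the three bottles stand upright as the near row, each within 2 mm of its spot, all six caps are in the pan, the empty beaker is upright on the bench, and the standing row and tape are where they were.

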